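Clear the pile from the packing deck into its nests

ROBOT

A 7-joint arm with a two-finger parallel gripper is mounted at the origin on a cart in front of the work surface, level with it; the furniture and walls round the work are solid. World frame = base frame: x ahead of the robot, y to its left, z up, the work surface at z = 0. Lengths are in m, angles in rad, forces in N, time in s.
With the tool pointing down it reaches from about 0.4 to 0.85 m from the base axis. Payload 10.4 kg.
Tool frame: the origin (TCP) lies at the very end of the fingers, on their centre line; the grasp point (between the pads) lies 19 mm behind it; z points along the fingers, y is the direction in which the jaws open and shut (so a half turn about z gives the same grasp; the last joint's range is limited). The gripper opens to 85 mm and grips with 20 to 120 N. Pads are 22 mm wide; open, the fingers measure 114 mm over their backs; the gripper's body (76 mm by 85 mm) begins 54 mm behind the grasp point. The pads swing forward as they close: fully open they stand 13 mm farther back than shut.
Start: joints at [-1.295, 0.332, -0.065, 1.46, 0.022, 1.35, -0.088], TCP at [0.184, 0.597, 0.231] pointing down, gripper open.
Joint ranges: [-2.6, 2.6], [-0.5, 2.12], [-1.47, 1.34], [0.16, 2.42], [-1.27, 4.41], [0.06, 2.06], [-2.6, 2.6]. Speed limits (rad/s): [2.22, 2.22, 2.79, 2.79, 3.14, 3.14, 3.14].

INTERFACE

Orientations are given as a unit quaternion [x, y, z, w].
In Python, from workcell import get_obs, camera, camera_info, hand_in gives the robot as it stands.
- The arm moves only by the tool move_arm, never from a script. Its argument "moves" is a list of rows, each a list of 3 entries, a list of its own where there are three numbers: the shift along the tool's x, y, z in units of 25 mm (1.0 is 25 mm), then the turn, a rotation vector about the tool's x, y, z in degrees, then the opening, from 0 (shut) to 1 (fully open). A call has 1 to 5 rows; each row shifts and turns the commanded pose from where the row before left it, along the tool's axes as they then stand; what a row does not reach is not made up. A row lasts 1/8 s, in which the tool goes at most 62.5 mm and 10.7 degrees, less where a joint would pass 70% of its speed; a pose out of reach is approached as far as the arm can. A call is refused whole if a number of a shift passes 1 or a number of a turn 10.7, either way. A call with a gripper value outside its range is refused whole. The fingers move at their own pace and stop on an object; "squeeze" is the grip in N (left out, the last holds). Time passes only in rows, so rows that do not move let the fingers close. It gives the time, the measured TCP pose, the force and the opening at its end, in the units of the state.
- get_obs(): the state, without advancing time (a new reading comes with each control period).
- camera(name): name is "scene" or "top" or "wrist"; returns the picture (400x640x3 uint8, red, green, blue); there is no depth.
- camera_info(name): a dict with "fx", "fy", "cx", "cy" (pixels), "origin" and "rotation" of the camera in the world. Camera axes: x right, y down, z forward; pixel columns grow to the right and rows downward; lengths in m; the calibration is good to about 2 mm. A picture is of the moment at which its call begins: read the wrist's pose just before it. camera_info takes no time and is no camera call; for the wrist camera it gives the pose at the moment of the call.
- hand_in(): hands the job in, once; it reports no verdict.
The state is a dict: "clock": time; "joint_pos": joint angles; "joint_velocities": joint speeds; "tau": joint torques, N m; "position": TCP position; "ee_rot": TCP orientation; "ft_force": force on the tool from outside, world axes, zero at the start; "torque": the same for the moment, N m; "grip_width": opening from 0.0 (shut) to 1.0 (fully open).
Only numpy, scipy, OpenCV 4.12 (cv2) and the standard library are available. Lean on these libraries where they do the work, as an engineer would, in place of code of your own. Each camera call takes 0.05 s, during which the arm holds its last target. There are 200 camera calls.

TASK

Someone left a pile on the raised grey packing deck: clear it from the top down, setting each thing in the plywood nest whose outline it fits (box cutter, slim upright box, black power adapter, long carton). Each must end up lying flat on the plate between its nest's corner lips, right side up as it was in the pile, let go of and at rest, and the tape roll and the pen on the deck must be left where they are.

Things in the scene. Friction and masses are not known exactly. Their poses are not given: they have to be found in the camera images.
- cutter: Yellow box cutter lying flat on top of the pile: 172 mm long over the blade (own y, blade at -y), 18 mm wide (own x), body 12 mm thick from y = -58 to +86 mm (balance point near y = +14); a small fixed black slider between y = -29 and -11 rises to 20 mm. 70 g. Origin: centre of its underside, midway along the 172 mm; z up.
- slim_box: Small narrow printed cardboard box standing upright on its long narrow side, second from the top: 89 mm long (own y), 30 mm wide (own x), 50 mm tall. Mass about 46 g. Origin at the centre of its underside; z up.
- adapter: Black rectangular power adapter without cable, third from the top, lying flat across the long carton: 96 mm long (own x), 53 mm wide (own y), 30 mm tall. Mass 0.18 to 0.36 kg. Origin at the centre of its underside; z up.
- long_carton: Long plain brown cardboard carton with a pale tape strip, at the bottom of the pile: 160 mm long (own y), 64 mm wide (own x), 32 mm tall, closed and rigid. Mass 0.13 to 0.25 kg. Origin at the centre of its underside; z up.
- cutter_nest: Nest of the box cutter: the long, very narrow one. Fixed plywood plate, 4 mm thick, with four black L-shaped corner lips 8 mm high on it; clear space between them 184 mm (own y) by 30 mm (own x). Lips reach 22 mm in along y; the sides between are open. Origin: centre of its underside on the deck (z = 0.125), 4 mm below the surface things rest on; z up. Ends alike.
- box_nest: Nest of the slim box: the short, narrow one. Fixed plywood plate, 4 mm thick, with four black L-shaped corner lips 8 mm high on it; clear space between them 101 mm (own y) by 42 mm (own x). Lips reach 22 mm in along y; the sides between are open. Origin: centre of its underside on the deck (z = 0.125), 4 mm below the surface things rest on; z up. Ends alike.
- adapter_nest: Nest of the power adapter: the short, broad one. Fixed plywood plate, 4 mm thick, with four black L-shaped corner lips 8 mm high on it; clear space between them 108 mm (own y) by 65 mm (own x). Lips reach 22 mm in along y; the sides between are open. Origin: centre of its underside on the deck (z = 0.125), 4 mm below the surface things rest on; z up. Ends alike.
- carton_nest: Nest of the long carton: the large one, long and broad. Fixed plywood plate, 4 mm thick, with four black L-shaped corner lips 8 mm high on it; clear space between them 172 mm (own y) by 76 mm (own x). Lips reach 22 mm in along y; the sides between are open. Origin: centre of its underside on the deck (z = 0.125), 4 mm below the surface things rest on; z up. Ends alike.
- tape_roll: Bystander: roll of tan packing tape lying flat on the deck, 117 mm across, 48 mm high, loose. Origin at the centre of its underside. Not to be moved.
- pen: Bystander: black ball pen lying loose on the deck, 145 mm long (own y), 12 mm wide, 9 mm high. Origin at the middle of its underside. Not to be moved.

How it is judged:
On the way, in this order (a step that is already met when the one before it is completed fails the run):
1. the box cutter is seated in its nest and let go (horizontal distance between cutter and cutter_nest below 0.012 m and angle between the y axis of cutter and the y axis of cutter_nest, either way round below 0.25 rad and z of cutter in the frame of cutter_nest below 0.0075 m and angle between cutter's own z axis and vertical below 0.08 rad and contact force between the fingers and cutter below 0.05 N and linear speed of cutter below 0.02 m/s), for 0.2 s.
2. the slim upright box is seated in its nest and let go (horizontal distance between slim_box and box_nest below 0.012 m and angle between the y axis of slim_box and the y axis of box_nest, either way round below 0.25 rad and z of slim_box in the frame of box_nest below 0.0075 m and angle between slim_box's own z axis and vertical below 0.08 rad and contact force between the fingers and slim_box below 0.05 N and linear speed of slim_box below 0.02 m/s), for 0.2 s.
3. the black power adapter is seated in its nest and let go (horizontal distance between adapter and adapter_nest below 0.012 m and angle between the x axis of adapter and the y axis of adapter_nest, either way round below 0.25 rad and z of adapter in the frame of adapter_nest below 0.0075 m and angle between adapter's own z axis and vertical below 0.08 rad and contact force between the fingers and adapter below 0.05 N and linear speed of adapter below 0.02 m/s), for 0.2 s.
4. the long carton is seated in its nest and let go (horizontal distance between long_carton and carton_nest below 0.012 m and angle between the y axis of long_carton and the y axis of carton_nest, either way round below 0.25 rad and z of long_carton in the frame of carton_nest below 0.0075 m and angle between long_carton's own z axis and vertical below 0.08 rad and contact force between the fingers and long_carton below 0.05 N and linear speed of long_carton below 0.02 m/s), for 0.2 s.
At the end, for the whole second after the job is handed in: Box cutter, slim box, power adapter and long carton each lie in their own nest: origin within 12 mm (horizontally) of the nest's origin, long axis within 0.25 rad of the nest's long axis (either way round), underside no more than 3.5 mm above the plate, upright within 0.08 rad, released and at rest (all of step 1 and all of step 2 and all of step 3 and all of step 4); the robot touches nothing.
It fails at once if the tape roll is shifted by more than 25 mm (distance of tape_roll from where it was at the start of the episode above 0.025 m).
It fails at once if the pen is shifted by more than 25 mm (distance of pen from where it was at the start of the episode above 0.025 m).
It also fails if it takes over 112 s, if anything falls off the work surface, if the arm or the gripper's body presses on something with over 40 N, if the wrist force passes 120 N, or if a joint passes its speed limit or range.

## Working session

There is one attempt and no reset: what is moved stays moved. The work goes in short steps, Python scripts to look and compute and a tool call to move; the robot and the scene stay as the last step left them, time stands still between calls to the robot, and variables do not carry over. Pictures are saved under pics/ and viewed, about 12 in all and at most 16, crops included, and the job is handed in when it is done.

Besides the shell and the picture viewer there is one more tool, called as a command line: name --argument value ..., lists and objects as JSON in quotes. move_arm: Moves the arm, as the interface text tells. Its arguments: {"type":"object","properties":{"moves":{"type":"array","items":{"type":"array"}},"squeeze":{"type":"number"}},"required":["moves"]}

```bash
mkdir -p pics; python3 - <<'E'
from workcell import *
import cv2
o=get_obs(); print(o['clock'],o['position'],o['ee_rot'],o['grip_width'])
for n in ['top','scene']:
    i=camera_info(n); print(n,i)
    cv2.imwrite(f'pics/{n}0.png',camera(n)[:,:,::-1])
E
```

```text
0.0 [0.18389477 0.59691963 0.23050802] [ 1.48851589e-01  9.88859280e-01 -7.24065164e-04 -7.26850946e-05] 0.9988926044431757
top {'fx': 406.38647255194974, 'fy': 406.38647255194974, 'cx': 326.11666205922376, 'cy': 194.44673147083427, 'origin': array([0.43818819, 0.00327225, 1.26747354]), 'rotation': array([ 0.71487302, -0.6962026 ,  0.04950056, -0.04252295])}
scene {'fx': 438.36419532653724, 'fy': 438.36419532653724, 'cx': 319.3195499335192, 'cy': 196.88897646999538, 'origin': array([-0.28303919, -0.58747242,  0.92093563]), 'rotation': array([ 0.77856889, -0.42017588,  0.21649381, -0.41281127])}
```

View pics/top0.png

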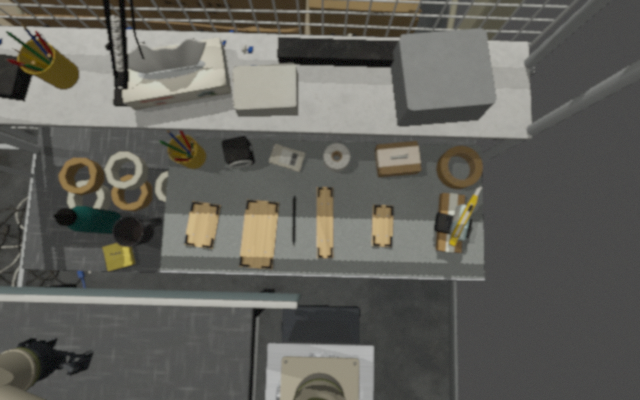

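View pics/scene0.png

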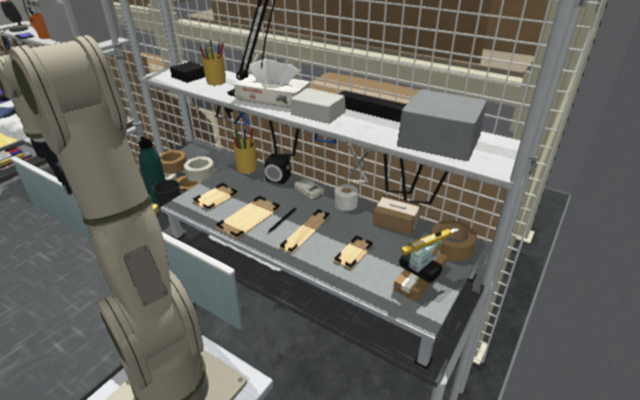

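The top view shows the nests, left to right: adapter (202,225), carton (260,233), cutter (325,222) and box (383,226). The pen is at (294,220), the pile is around (457,220) and the tape roll is at (460,167). A low panel ends at (298,300). Next I'll measure these.

```bash
cat > h.py <<'E'
from workcell import *
import cv2, numpy as np
from scipy.spatial.transform import Rotation as R
def ray(i,u,v):
    d=R.from_quat(i['rotation']).apply([(u-i['cx'])/i['fx'],(v-i['cy'])/i['fy'],1.0])
    return np.array(i['origin']),d
def onz(i,u,v,z):
    o,d=ray(i,u,v); return o+d*(z-o[2])/d[2]
def tri(i,p,j,q):
    a,d=ray(i,*p); b,e=ray(j,*q)
    s=np.linalg.lstsq(np.c_[d,-e],b-a,rcond=None)[0]
    A=a+d*s[0];B=b+e*s[1]; return (A+B)/2,np.linalg.norm(A-B)
def proj(i,p):
    c=R.from_quat(i['rotation']).inv().apply(np.array(p)-i['origin']); return i['fx']*c[0]/c[2]+i['cx'],i['fy']*c[1]/c[2]+i['cy']
def rects(img,i,m,z,amin=60):
    """min-area rectangles of mask blobs, cast on plane z: centre, long, short, angle of long axis from x"""
    out=[]
    for c in cv2.findContours(m.astype(np.uint8),cv2.RETR_EXTERNAL,cv2.CHAIN_APPROX_NONE)[0]:
        if cv2.contourArea(c)<amin: continue
        w=np.array([onz(i,u,v,z)[:2] for u,v in c[:,0]],np.float32)
        b=cv2.boxPoints(cv2.minAreaRect(w*1000)); e=[b[1]-b[0],b[2]-b[1]]; e.sort(key=np.linalg.norm)
        a=np.degrees(np.arctan2(e[1][1],e[1][0]))%180
        out.append((b.mean(0).round(1),np.linalg.norm(e[1]).round(1),np.linalg.norm(e[0]).round(1),a.round(1),c[:,0].mean(0).round()))
    return out
E
python3 - <<'E'
from h import *
t=cv2.imread('pics/top0.png');s=cv2.imread('pics/scene0.png');I=camera_info('top');J=camera_info('scene')
hsv=cv2.cvtColor(t,cv2.COLOR_BGR2HSV)
print('uv225,202',hsv[225,202],hsv[222,325],hsv[225,250])
m=(hsv[...,0]>8)&(hsv[...,0]<25)&(hsv[...,1]>60)&(hsv[...,2]>130); m[:185]=0;m[275:]=0
for r in rects(t,I,m,0.129): print(r)
print('panel end',tri(I,(298,300),J,(240,276)))
print('shelf front R corner',tri(I,(531,132),J,(515,177)), 'L',tri(I,(22,135),J,(140,80)))
c=t[120:290,400:520]; c=cv2.resize(c,None,fx=4.5,fy=3.5*4.5/3.5,interpolation=cv2.INTER_CUBIC)[:, :]
d=s[200:310,370:490]; d=cv2.resize(d,None,fx=4.5,fy=4.5,interpolation=cv2.INTER_CUBIC)
c=cv2.resize(t[150:270,410:500],None,fx=4.4,fy=4.4,interpolation=cv2.INTER_CUBIC)
h=max(c.shape[0],d.shape[0]); o=np.zeros((h,800,3),np.uint8); o[:c.shape[0],:c.shape[1]]=c
d=cv2.resize(s[210:310,385:485],None,fx=3.9,fy=3.9,interpolation=cv2.INTER_CUBIC); o[:d.shape[0],400:400+d.shape[1]]=d
cv2.imwrite('pics/pile0.png',o)
E
```

```text
uv225,202 [ 20  88 199] [ 20  94 185] [ 20  88 201]
(array([ 504.4, -166.3], dtype=float32), np.float32(114.9), np.float32(59.1), np.float32(0.6), array([381., 227.]))
(array([493.6, 337.7], dtype=float32), np.float32(122.4), np.float32(82.5), np.float32(174.5), array([202., 225.]))
(array([472.4, 178.6], dtype=float32), np.float32(185.0), np.float32(93.1), np.float32(177.1), array([259., 234.]))
(array([507.8,  -4.2], dtype=float32), np.float32(195.7), np.float32(47.7), np.float32(3.6), array([324., 224.]))
(array([564.8, 546.8], dtype=float32), np.float32(94.9), np.float32(63.4), np.float32(95.6), array([129., 198.]))
(array([585.2, 695.1], dtype=float32), np.float32(78.2), np.float32(19.9), np.float32(91.6), array([ 77., 188.]))
panel end (array([0.29305088, 0.0620231 , 0.09355199]), np.float64(0.008156866420909797))
shelf front R corner (array([ 0.71720263, -0.47709976,  0.35980444]), np.float64(0.005690942328953615)) L (array([0.63014228, 0.70383037, 0.39675278]), np.float64(0.10152546768573154))
```

View pics/pile0.png

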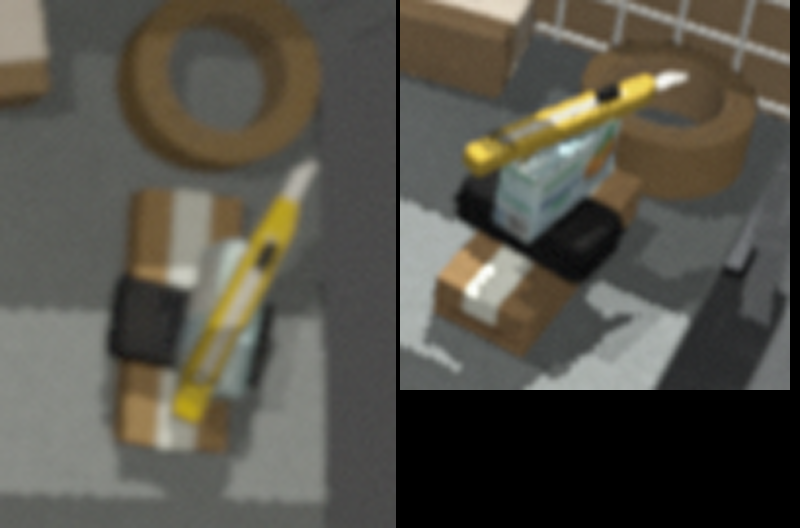

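The pile is as described: the cutter lies diagonally with its blade up and to the right, the slim box is under it, then the adapter across the carton. I'll measure each from the top view.

```bash
cat >> h.py <<'E'
def plan(xyz,yaw,cur=None):
    """tool-axis deltas to reach TCP xyz (m) with tool y at world yaw (deg, mod 180): turn about tool z, then shift in units AFTER the turn and BEFORE it"""
    o=get_obs(); M=R.from_quat(o['ee_rot']).as_matrix(); p=np.array(o['position'])
    y0=np.degrees(np.arctan2(M[1,1],M[0,1])); d=(yaw-y0+90)%180-90
    w=np.array(xyz)-p
    M2=M@R.from_rotvec([0,0,np.radians(-d)]).as_matrix()
    print('t',round(o['clock'],2),'pos',p.round(4),'yaw',y0.round(1),'tilt',np.degrees(np.arccos(-M[2,2])).round(2),'q7',o['joint_pos'][6],'g',o['grip_width'])
    print('turn z',(-d).round(1),'shift after turn',(M2.T@w/.025).round(2),'before',(M.T@w/.025).round(2))
E
python3 - <<'E'
from h import *
t=cv2.imread('pics/top0.png');I=camera_info('top')
hsv=cv2.cvtColor(t,cv2.COLOR_BGR2HSV);H,S,V=[hsv[...,k].astype(int) for k in range(3)]
box=np.zeros(H.shape,bool); box[185:262,425:490]=1
y=(H>18)&(H<32)&(S>150)&(V>110)&box
print('cutter yellow z.245',rects(t,I,y,.245,20))
vs,us=np.where(y);print(us.min(),us.max(),vs.min(),vs.max())
br=(H>5)&(H<22)&(S>70)&box&~y
print('carton parts z.157',rects(t,I,br,.157,20))
bl=(V<60)&box; print('adapter',rects(t,I,bl,.187,20))
for n,uv,z in [('blade tip',(481,187),.245),('handle end',(452.5,243.5),.245),('tape',(460,167),.173)]: print(n,onz(I,*uv,z).round(3))
g=lambda a,b:(410+a/4.4,150+b/4.4)
for n,p,z in [('cartTL',(133,190),.157),('cartTR',(243,196),.157),('cartBL',(120,443),.157),('cartBR',(228,452),.157),('adTL',(120,280),.187),('adBL',(108,355),.187)]: print(n,onz(I,*g(*p),z).round(3))
print('pen',onz(I,294,197,.13),onz(I,294,244,.13))
plan([.45,.45,.38],63)
i=camera_info('wrist');o=get_obs();M=R.from_quat(o['ee_rot']);print('wristcam in tool',M.inv().apply(i['origin']-np.array(o['position'])),(M.inv()*R.from_quat(i['rotation'])).as_matrix().round(2).tolist(),i['fx'])
E
```

```text
cutter yellow z.245 [(array([ 463.2, -326.4], dtype=float32), np.float32(20.1), np.float32(15.1), np.float32(179.1), array([453., 241.])), (array([ 531. , -355.3], dtype=float32), np.float32(111.3), np.float32(17.3), np.float32(146.1), array([464., 213.]))]
450 476 195 245
carton parts z.157 [(array([ 450.8, -368.2], dtype=float32), np.float32(30.2), np.float32(16.4), np.float32(179.0), array([458., 247.])), (array([ 464.8, -321. ], dtype=float32), np.float32(53.6), np.float32(26.0), np.float32(174.5), array([441., 240.])), (array([ 579.9, -378.7], dtype=float32), np.float32(25.8), np.float32(16.6), np.float32(179.1), array([461., 199.])), (array([ 567.8, -330. ], dtype=float32), np.float32(58.7), np.float32(24.9), np.float32(179.2), array([444., 203.])), (array([ 616. , -371.1], dtype=float32), np.float32(66.9), np.float32(8.4), np.float32(91.6), array([458., 186.]))]
adapter [(array([ 512.4, -319.2], dtype=float32), np.float32(53.0), np.float32(41.8), np.float32(173.1), array([443., 223.]))]
blade tip [ 0.602 -0.4    0.245]
handle end [ 0.457 -0.325  0.245]
tape [ 0.668 -0.372  0.173]
cartTL [ 0.596 -0.321  0.157]
cartTR [ 0.594 -0.391  0.157]
cartBL [ 0.438 -0.312  0.157]
cartBR [ 0.434 -0.378  0.157]
adTL [ 0.536 -0.304  0.187]
adBL [ 0.491 -0.296  0.187]
pen [0.57759187 0.08424248 0.13      ] [0.44618702 0.07951625 0.13      ]
t 0.1 pos [0.1839 0.597  0.2306] yaw 72.9 tilt 0.07 q7 -0.08849172725206834 g 0.9994804069087968
turn z 9.9 shift after turn [-12.16  -0.41  -5.97] before [-11.9   -2.49  -5.97]
wristcam in tool [ 0.06619536 -0.00070905 -0.14186888] [[-0.0, -0.96, -0.26], [1.0, -0.0, -0.0], [-0.0, -0.26, 0.96]] 345.06841992747275
```

move_arm --moves '[[[0, 0, -1], [0, 0, 9.9], 0.5], [[-1, 0, -1], [0, 0, 0], 0.5], [[-1, 0, -1], [0, 0, 0], 0.5], [[-1, 0, -1], [0, 0, 0], 0.5], [[-1, 0, -1], [0, 0, 0], 0.5]]' --squeeze 30

```text
clock: 0.72
position: [0.2737, 0.5513, 0.3567]
ee_rot: [0.234, 0.972, -0.0, -0.0]
ft_force: [-0.2, 0.1, -0.1]
grip_width: 0.499
```

move_arm --moves '[[[-1, 0, -1], [0, 0, 0], 0.5], [[-1, 0, 0], [0, 0, 0], 0.5], [[-1, 0, 0], [0, 0, 0], 0.5], [[-1, 0, 0], [0, 0, 0], 0.5], [[-1, 0, 0], [0, 0, 0], 0.5]]'

```text
clock: 1.35
position: [0.385, 0.4946, 0.3808]
ee_rot: [0.234, 0.972, -0.0, -0.0]
ft_force: [0.1, -0.1, 0.0]
grip_width: 0.497
```

move_arm --moves '[[[-1, -1, 0], [0, 0, 0], 0.5], [[-1, -1, 0], [0, 0, 0], 0.5], [[-1, -1, 0], [0, 0, 0], 0.5], [[-0.6, -1, 0], [0, 0, 0], 0.5], [[-0.6, -1, 0], [0, 0, 0], 0.5]]'

```text
clock: 1.98
position: [0.4212, 0.3349, 0.3809]
ee_rot: [0.234, 0.972, -0.0, -0.0]
ft_force: [-0.2, -0.8, 0.8]
grip_width: 0.499
```

move_arm --moves '[[[-0.6, -1, 0], [0, 0, 0], 0.5], [[-0.6, -1, 0], [0, 0, 0], 0.5], [[-0.6, -1, 0], [0, 0, 0], 0.5], [[-0.6, -1, 0], [0, 0, 0], 0.5], [[-0.6, -1, 0], [0, 0, 0], 0.5]]'

```text
clock: 2.6
position: [0.431, 0.1896, 0.381]
ee_rot: [0.234, 0.972, -0.0, -0.0]
ft_force: [-0.0, -0.1, 0.4]
grip_width: 0.499
```

move_arm --moves '[[[-0.6, -1, 0], [0, 0, 0], 0.5], [[-0.6, -1, 0], [0, 0, 0], 0.5], [[-0.6, -1, 0], [0, 0, 0], 0.5], [[-0.6, -1, 0], [0, 0, 0], 0.5], [[-0.6, -1, 0], [0, 0, 0], 0.5]]'

```text
clock: 3.22
position: [0.441, 0.0442, 0.381]
ee_rot: [0.234, 0.972, -0.0, -0.0]
ft_force: [0.6, 0.1, -0.2]
grip_width: 0.498
```

move_arm --moves '[[[-0.75, -1, 0], [0, 0, 0], 0.5], [[-0.75, -1, 0], [0, 0, 0], 0.5], [[-0.75, -1, 0], [0, 0, 0], 0.5], [[-0.75, -1, 0], [0, 0, 0], 0.5], [[-0.75, -1, 0], [0, 0, 0], 0.5]]'

```text
clock: 3.85
position: [0.4679, -0.1098, 0.3811]
ee_rot: [0.234, 0.972, 0.0, -0.0]
ft_force: [0.3, 0.6, -0.0]
grip_width: 0.498
```

move_arm --moves '[[[-0.75, -1, 0], [0, 0, 0], 0.5], [[-0.75, -1, 0], [0, 0, 0], 0.5], [[-0.75, -1, 0], [0, 0, 0], 0.5], [[-0.75, -1, 0], [0, 0, 0], 0.5], [[-0.75, -1, 0], [0, 0, 0], 0.5]]'

```text
clock: 4.47
position: [0.4947, -0.2635, 0.381]
ee_rot: [0.233, 0.972, 0.0, -0.0]
ft_force: [0.5, -0.2, 0.4]
grip_width: 0.501
```

move_arm --moves '[[[-0.75, -1, 0], [0, 0, 0], 0.5], [[-0.75, -1, 0], [0, 0, 0], 0.5], [[0, 0, 0], [0, 0, 0], 0.5]]'

```text
clock: 4.85
position: [0.5046, -0.3264, 0.3803]
ee_rot: [0.235, 0.972, -0.001, -0.001]
ft_force: [-0.3, 1.0, -0.3]
grip_width: 0.499
```

```bash
python3 - <<'E'
from h import *
o=get_obs();print(o['position'])
i=camera_info('wrist');w=camera('wrist')[:,:,::-1];cv2.imwrite('pics/w1.png',w);np.save('w1.npy',[i],allow_pickle=True)
E
```

```text
[ 0.50455025 -0.32642664  0.38034781]
```

View pics/w1.png

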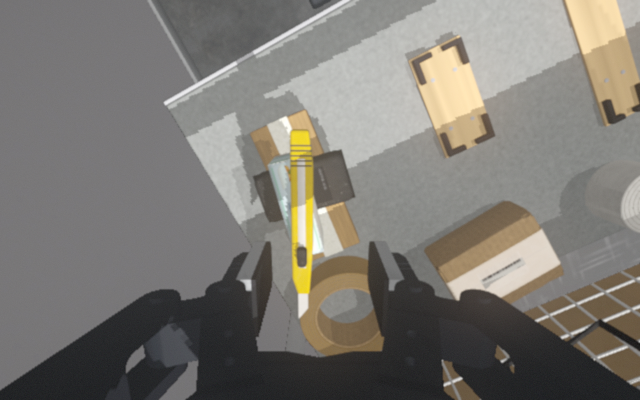

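The wrist view shows the cutter nearly aligned with the tool: handle end near (301,130), blade tip near (303,318), slider at (301,256). The box nest is at (453,95).

```bash
python3 - <<'E'
from h import *
i=np.load('w1.npy',allow_pickle=True)[0];w=cv2.imread('pics/w1.png');hsv=cv2.cvtColor(w,cv2.COLOR_BGR2HSV);H,S,V=[hsv[...,k].astype(int) for k in range(3)]
y=((H>20)&(H<32)&(S>140)&(V>110)).astype(np.uint8); y=cv2.morphologyEx(y,cv2.MORPH_CLOSE,np.ones((15,15)))
print(rects(w,i,y,.249,100))
I=camera_info('top')
for n,a,b in [('tip',(303,318),(481,187)),('handle',(301,130),(452,244))]:
    print(n,onz(i,*a,.247).round(4),tri(i,a,I,b))
# slim box top region: teal/white left of cutter
for n,uv,z in [('box corner nearL',(269,163),.237),('box far R',(323,251),.237),('box far L?',(303,255),.237),('adTR',(342,150),.187),('adBR',(355,196),.187),('adTL',(254,178),.187),('adBL',(266,222),.187)]: print(n,onz(i,*uv,z).round(4))
m=(H>8)&(H<25)&(S>60)&(V>130); m[:,:400]=0;m[165:]=0
for r in rects(w,i,m,.129,300):print(r)
cv2.imwrite('pics/w1c.png',cv2.resize(w[100:270,230:370],None,fx=3.5,fy=3.5,interpolation=cv2.INTER_CUBIC))
E
```

```text
[(array([ 517.5, -351.2], dtype=float32), np.float32(141.8), np.float32(17.8), np.float32(152.4), array([301., 210.]))]
tip [ 0.6043 -0.3958  0.247 ] (array([ 0.60045609, -0.39481364,  0.25444523]), np.float64(0.0031710576466155694))
handle [ 0.4549 -0.3183  0.247 ] (array([ 0.45473084, -0.31673892,  0.26690842]), np.float64(0.0009757920936259643))
box corner nearL [ 0.4669 -0.3555  0.237 ]
box far R [ 0.5579 -0.3515  0.237 ]
box far L? [ 0.5531 -0.3692  0.237 ]
adTR [ 0.4919 -0.2966  0.187 ]
adBR [ 0.5391 -0.3054  0.187 ]
adTL [ 0.4768 -0.3863  0.187 ]
adBL [ 0.5222 -0.3985  0.187 ]
(array([ 505.2, -165.1], dtype=float32), np.float32(116.2), np.float32(58.4), np.float32(178.6), array([450.,  97.]))
(array([537.7,  -2.9], dtype=float32), np.float32(144.7), np.float32(47.6), np.float32(1.8), array([605.,  61.]))
```

View pics/w1c.png

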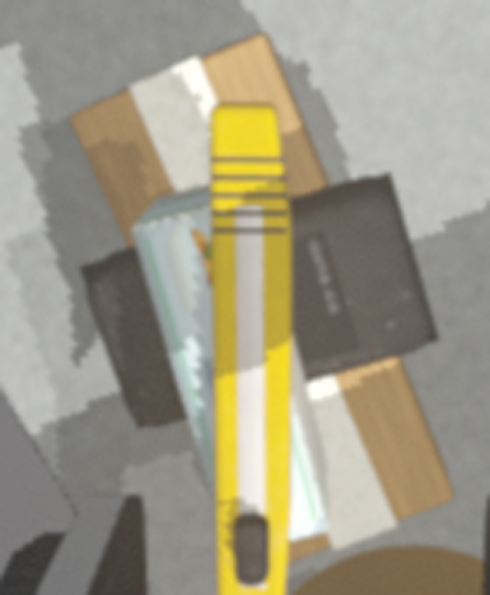

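The cutter body measures 142 x 17.8 mm (expected 144 x 18), with its balance point at (0.5175, -0.351) and axis at -27.6°.

```bash
python3 -c "
from h import *
plan([.5175,-.3512,.241],62.4)"
```

```text
t 4.9 pos [ 0.5049 -0.325   0.3806] yaw 62.9 tilt 0.09 q7 1.775033373316437 g 0.4976079134783446
turn z 0.5 shift after turn [-0.94 -0.69  5.58] before [-0.93 -0.7   5.58]
```

move_arm --moves '[[[-0.5, -0.4, 0.6], [0, 0, 0.5], 0.5], [[-0.44, -0.29, 1], [0, 0, 0], 0.5], [[0, 0, 1], [0, 0, 0], 0.5], [[0, 0, 1], [0, 0, 0], 0.5], [[0, 0, 1], [0, 0, 0], 0.5]]'

```text
clock: 5.52
position: [0.5188, -0.3489, 0.2655]
ee_rot: [0.237, 0.972, 0.0, 0.0]
ft_force: [-0.7, -0.0, -0.2]
grip_width: 0.499
```

move_arm --moves '[[[0, 0, 0.6], [0, 0, 0], 0.4], [[0, 0, 0.38], [0, 0, 0], 0.4], [[0, 0, 0], [0, 0, 0], 0.4]]'

```text
clock: 5.9
position: [0.5184, -0.35, 0.2417]
ee_rot: [0.238, 0.971, 0.0, -0.0]
ft_force: [0.3, 0.0, 0.3]
grip_width: 0.402
```

```bash
python3 - <<'E'
from h import *
plan([.5175,-.3512,.241],62.4)
w=camera('wrist')[:,:,::-1];cv2.imwrite('pics/w2.png',w[100:400,150:490])
E
```

```text
t 5.9 pos [ 0.5184 -0.35    0.2417] yaw 62.5 tilt 0.02 q7 1.8439221548746056 g 0.4015048766531723
turn z 0.1 shift after turn [ 0.01 -0.06  0.03] before [ 0.01 -0.06  0.03]
```

View pics/w2.png

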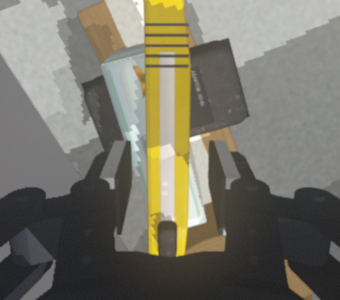

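Both pads straddle the cutter, which is centred near (167,100) in the crop. I'll go 2 mm lower and close.

move_arm --moves '[[[0, -0.04, 0.1], [0, 0, 0], 0.3], [[0, 0, 0], [0, 0, 0], 0.1], [[0, 0, 0], [0, 0, 0], 0.1], [[0, 0, 0], [0, 0, 0], 0.1]]' --squeeze 35

```text
clock: 6.45
position: [0.518, -0.3515, 0.2395]
ee_rot: [0.238, 0.971, -0.0, 0.0]
ft_force: [0.1, -0.6, 0.5]
grip_width: 0.198
```

move_arm --moves '[[[0, 0, -0.3], [0, 0, 0], 0.1], [[0, 0, -0.7], [0, 0, 0], 0.1], [[0, 0, -1], [0, 0, 0], 0.1], [[0, 0, -1], [0, 0, 0], 0.1], [[0, 0, 0], [0, 0, 0], 0.1]]'

```text
clock: 7.08
position: [0.5184, -0.3521, 0.3171]
ee_rot: [0.238, 0.971, -0.001, 0.002]
ft_force: [0.9, -0.5, -1.0]
grip_width: 0.2
```

```bash
python3 - <<'E'
from h import *
plan([.508,-.004,.31],92)
i=camera_info('wrist');np.save('w3.npy',[i],allow_pickle=True)
w=camera('wrist')[:,:,::-1];cv2.imwrite('pics/w3.png',w)
E
```

```text
t 7.08 pos [ 0.5184 -0.3521  0.3171] yaw 62.5 tilt 0.22 q7 1.8270507899821675 g 0.19999010814842097
turn z -29.5 shift after turn [-0.07 13.93  0.26] before [ 6.81 12.15  0.26]
```

View pics/w3.png

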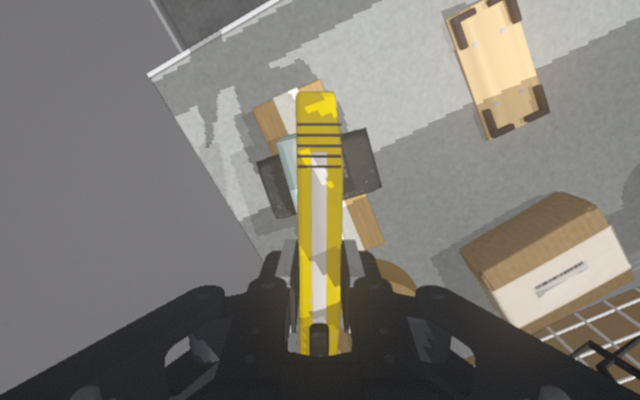

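The cutter is held (opening 0.20, about 17 mm) and level. I'll turn it and move to a viewpoint beside the cutter nest.

move_arm --moves '[[[0, 0.3, -0.2], [0, 0, -9.8], 0.1], [[0, 0.3, 0], [0, 0, -9.8], 0.1], [[0, 0.4, 0], [0, 0, -9.9], 0.1], [[0.58, 1, 0], [0, 0, 0], 0.1], [[0, 1, 0], [0, 0, 0], 0.1]]'

```text
clock: 7.75
position: [0.5076, -0.2778, 0.3186]
ee_rot: [-0.017, 1.0, 0.0, -0.001]
ft_force: [0.6, 0.7, -1.1]
grip_width: 0.202
```

move_arm --moves '[[[0, 1, 0], [0, 0, 0], 0.1], [[0, 1, 0], [0, 0, 0], 0.1], [[0, 1, 0], [0, 0, 0], 0.1], [[0, 1, 0], [0, 0, 0], 0.1], [[0, 1, 0], [0, 0, 0], 0.1]]'

```text
clock: 8.38
position: [0.5041, -0.1522, 0.3186]
ee_rot: [-0.017, 1.0, 0.0, -0.001]
ft_force: [-0.2, 0.1, -0.1]
grip_width: 0.202
```

move_arm --moves '[[[0, 1, 0], [0, 0, 0], 0.1], [[0, 1, 0], [0, 0, 0], 0.1], [[0, 0.5, 0], [0, 0, 0], 0.1], [[0, 0, 0], [0, 0, 0], 0.1]]'

```text
clock: 8.88
position: [0.5022, -0.0903, 0.319]
ee_rot: [-0.018, 1.0, 0.0, -0.0]
ft_force: [0.4, -0.6, -0.6]
grip_width: 0.205
```

```bash
python3 - <<'E'
from h import *
plan([.494,-.0045,.131],92)
i=camera_info('wrist');np.save('w4.npy',[i],allow_pickle=True)
w=camera('wrist')[:,:,::-1];cv2.imwrite('pics/w4.png',w)
E
```

```text
t 8.88 pos [ 0.5022 -0.0903  0.319 ] yaw 92.1 tilt 0.03 q7 1.7143883825481903 g 0.20534032248113643
turn z 0.1 shift after turn [0.21 3.44 7.52] before [0.2  3.44 7.52]
```

View pics/w4.png

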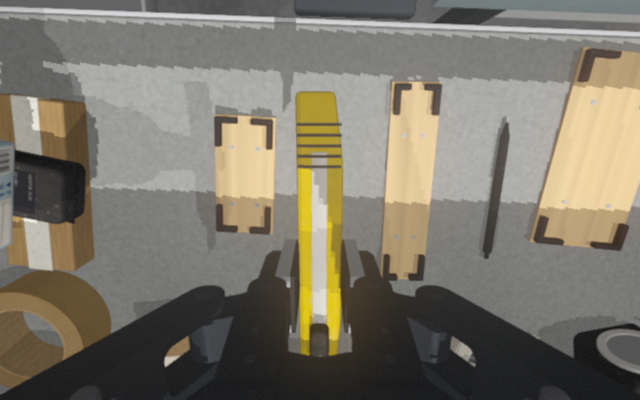

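This view shows all four nests' layout: box nest (245,173), cutter nest (412,180), pen (497,187), carton nest (590,150). The pile is still intact at the left.

```bash
python3 - <<'E'
from h import *
i=np.load('w4.npy',allow_pickle=True)[0];w=cv2.imread('pics/w4.png');hsv=cv2.cvtColor(w,cv2.COLOR_BGR2HSV);H,S,V=[hsv[...,k].astype(int) for k in range(3)]
m=((H>8)&(H<25)&(S>50)&(V>110)); 
dk=(V<70); m[:,:200]=0; m[285:]=0; m[:,290:375]=0; m|=False
m2=cv2.morphologyEx((m).astype(np.uint8),cv2.MORPH_CLOSE,np.ones((3,3)))
for r in rects(w,i,m2,.129,300):print(r)
# plate outer corners by hand: box nest, cutter nest
for n,c in [('box',[(216,114),(276,117),(274,234),(216,232)]),('cut',[(393,82),(440,83),(424,280),(382,279)])]:
    p=np.array([onz(i,*q,.129)[:2] for q in c]);print(n,p.round(4).tolist(),p.mean(0).round(4),np.degrees(np.arctan2(*( (p[0]+p[1]-p[2]-p[3])[::-1]))))
print('handle',onz(i,316,92,.3285).round(4), 'edges',onz(i,297,100,.3285).round(4),onz(i,336,100,.3285).round(4),onz(i,298,165,.3285).round(4),onz(i,341,165,.3285).round(4))
E
```

```text
(array([ 504.9, -164.4], dtype=float32), np.float32(117.0), np.float32(58.6), np.float32(178.8), array([247., 172.]))
(array([510.1,  -3.4], dtype=float32), np.float32(198.5), np.float32(46.7), np.float32(1.5), array([408., 178.]))
(array([472.7, 177.8], dtype=float32), np.float32(187.5), np.float32(94.6), np.float32(176.7), array([588., 149.]))
box [[0.4467, -0.1897], [0.4475, -0.1337], [0.5642, -0.1355], [0.5641, -0.1948]] [ 0.5056 -0.1635] 178.32810696986294
cut [[0.4126, -0.0272], [0.4119, 0.0158], [0.6107, 0.024], [0.6111, -0.0207]] [ 0.5116 -0.002 ] -177.886252981312
handle [ 0.4311 -0.0949  0.3285] edges [ 0.4342 -0.1018  0.3285] [ 0.4336 -0.0874  0.3285] [ 0.4583 -0.101   0.3285] [ 0.4577 -0.0843  0.3285]
```

move_arm --moves '[[[0.14, 1, 0], [0, 0, 0], 0.1], [[0, 1, 0], [0, 0, 0], 0.1], [[0, 1, 0.5], [0, 0, 0.4], 0.1], [[0, 0.48, 1], [0, 0, 0], 0.1], [[0, 0, 1], [0, 0, 0], 0.1]]'

```text
clock: 9.55
position: [0.4961, -0.0041, 0.256]
ee_rot: [-0.014, 1.0, -0.0, 0.0]
ft_force: [0.3, -0.0, -1.1]
grip_width: 0.202
```

move_arm --moves '[[[0, 0, 1], [0, 0, 0], 0.1], [[0, 0, 1], [0, 0, 0], 0.1], [[0, 0, 1], [0, 0, 0], 0.1], [[0, 0, 0.5], [0, 0, 0], 0.1], [[0, 0, 0], [0, 0, 0], 0.1]]'

```text
clock: 10.18
position: [0.4957, -0.0046, 0.1689]
ee_rot: [-0.013, 1.0, -0.0, -0.001]
ft_force: [0.4, -0.4, -1.3]
grip_width: 0.204
```

```bash
python3 - <<'E'
from h import *
plan([.4955,-.0035,.1325],91.7)
i=camera_info('wrist');np.save('w5.npy',[i],allow_pickle=True)
w=camera('wrist')[:,:,::-1];cv2.imwrite('pics/w5.png',w[:, 140:540])
E
```

```text
t 10.18 pos [ 0.4957 -0.0046  0.1689] yaw 91.5 tilt 0.07 q7 1.5602512950040888 g 0.2038211797878974
turn z -0.2 shift after turn [0.   0.05 1.46] before [0.   0.05 1.46]
```

View pics/w5.png

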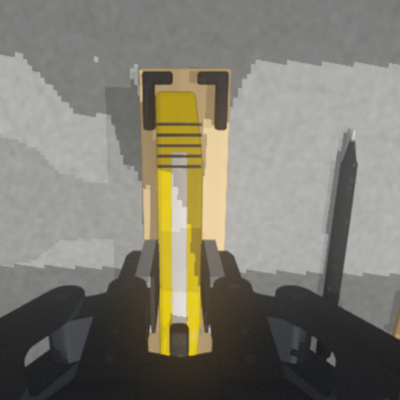

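```bash
python3 - <<'E'
from h import *
i=np.load('w5.npy',allow_pickle=True)[0]; f=lambda u,v,z:onz(i,u+140,v,z).round(4)[:2]
print('nest near end outer L,R',f(142,70,.129),f(231,69,.129))
print('lip in L,R',f(155,110,.137),f(215,110,.137))
print('plate side at row 200 L,R', f(144,225,.129),f(226,225,.129))
for v in (105,130,155,260): 
    a={105:(156,197),130:(156.5,200),155:(157,202),260:(158,204)}[v]; print('cut',v,f(a[0],v,.1785),f(a[1],v,.1785))
E
```

```text
nest near end outer L,R [ 0.4127 -0.0262] [0.4111 0.0179]
lip in L,R [ 0.4316 -0.0191] [0.4308 0.0102]
plate side at row 200 L,R [ 0.4939 -0.0253] [0.4927 0.0204]
cut 105 [ 0.4293 -0.0158] [ 0.4289 -0.0007]
cut 130 [ 0.4384 -0.0156] [0.4379 0.0008]
cut 155 [ 0.4478 -0.0153] [0.4474 0.002 ]
cut 260 [ 0.4917 -0.0145] [0.4911 0.0047]
```

The cutter sits about 2.8 mm toward -y of the nest axis, and its lengthwise position is right. I'll correct, lower and release.

move_arm --moves '[[[0, 0.11, 0.3], [0, 0, 0], 0.1], [[0, 0, 0.5], [0, 0, 0], 0.1], [[0, 0, 0.4], [0, 0, 0], 0.1], [[0, 0, 0.22], [0, 0, 0], 0.1], [[0, 0, 0.06], [0, 0, 0], 0.1]]'

```text
clock: 10.85
position: [0.4957, -0.0012, 0.1319]
ee_rot: [-0.014, 1.0, -0.0, -0.0]
ft_force: [-0.7, 1.0, 0.5]
grip_width: 0.2
```

```bash
python3 -c "
from h import *
plan([.4955,-.0007,.1315],91.7);print(get_obs()['ft_force'])"
```

```text
t 10.85 pos [ 0.4957 -0.0012  0.1319] yaw 91.6 tilt 0.03 q7 1.5758428334324615 g 0.2002130464970822
turn z -0.1 shift after turn [0.01 0.02 0.02] before [0.01 0.02 0.02]
[-0.69390927  0.98170977  0.46184589]
```

move_arm --moves '[[[0, 0, 0], [0, 0, 0], 0.35], [[0, 0, 0], [0, 0, 0], 0.5], [[0, 0, 0], [0, 0, 0], 0.5], [[0, 0, -0.6], [0, 0, 0], 0.5], [[0, 0, -1], [0, 0, 0], 0.5]]'

```text
clock: 11.48
position: [0.4955, -0.0012, 0.1732]
ee_rot: [-0.014, 1.0, -0.0, -0.0]
ft_force: [0.4, -1.2, -0.0]
grip_width: 0.499
```

move_arm --moves '[[[0, 0, -1], [0, 0, 0], 0.5], [[0, 0, -1], [0, 0, 0], 0.5], [[0, 0, -1], [0, 0, 0], 0.5], [[0, 0, -1], [0, 0, 0], 0.5], [[0, -1, -1], [0, 0, 0], 0.6]]'

```text
clock: 12.1
position: [0.4965, -0.0249, 0.2992]
ee_rot: [-0.015, 1.0, 0.0, 0.0]
ft_force: [0.4, -0.7, -0.5]
grip_width: 0.6
```

```bash
python3 - <<'E'
from h import *
plan([.50,-.35,.36],77.4)
i=camera_info('wrist');np.save('w6.npy',[i],allow_pickle=True)
w=camera('wrist')[:,:,::-1];cv2.imwrite('pics/w6.png',w)
E
```

```text
t 12.1 pos [ 0.4965 -0.0249  0.2992] yaw 91.8 tilt 0.07 q7 1.5640077652830642 g 0.6002233018337271
turn z 14.4 shift after turn [ -2.97 -12.66  -2.44] before [  0.26 -13.    -2.44]
```

View pics/w6.png

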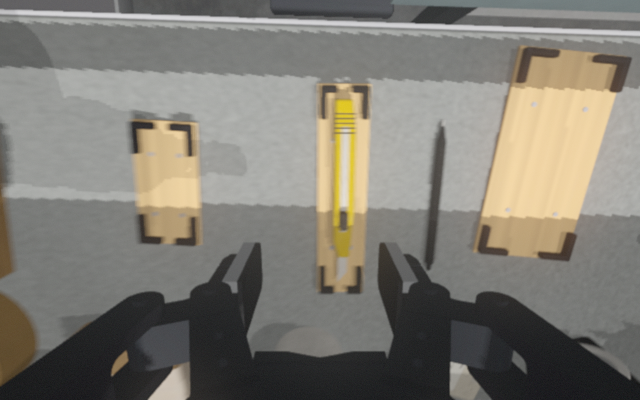

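The cutter lies between its nest's lips, centred around (343,190), well placed. Now to the slim box.

move_arm --moves '[[[0, 0, -0.8], [0, 0, 7.2], 0.6], [[0, 0, -0.8], [0, 0, 7.2], 0.6], [[-0.3, -1, -0.8], [0, 0, 0], 0.6], [[-0.3, -1, 0], [0, 0, 0], 0.6], [[-0.3, -1, 0], [0, 0, 0], 0.6]]'

```text
clock: 12.78
position: [0.5018, -0.1053, 0.3586]
ee_rot: [0.112, 0.994, 0.0, 0.001]
ft_force: [0.0, -0.4, 0.7]
grip_width: 0.6
```

move_arm --moves '[[[-0.3, -1, 0], [0, 0, 0], 0.6], [[-0.3, -1, 0], [0, 0, 0], 0.6], [[-0.3, -1, 0], [0, 0, 0], 0.6], [[-0.3, -1, 0], [0, 0, 0], 0.6], [[-0.3, -1, 0], [0, 0, 0], 0.6]]'

```text
clock: 13.4
position: [0.5105, -0.2353, 0.3583]
ee_rot: [0.112, 0.994, 0.0, 0.0]
ft_force: [0.1, -0.6, -0.2]
grip_width: 0.6
```

move_arm --moves '[[[-0.3, -1, 0], [0, 0, 0], 0.6], [[-0.3, -1, 0], [0, 0, 0], 0.6], [[0, -1, 0], [0, 0, 0], 0.6], [[0, -0.7, 0], [0, 0, 0], 0.6], [[0, 0, 0], [0, 0, 0], 0.6]]'

```text
clock: 14.02
position: [0.504, -0.3291, 0.3577]
ee_rot: [0.113, 0.994, -0.0, 0.0]
ft_force: [0.9, 0.3, 0.0]
grip_width: 0.602
```

```bash
python3 - <<'E'
from h import *
plan([.50,-.35,.36],77.4)
i=camera_info('wrist');np.save('w7.npy',[i],allow_pickle=True)
w=camera('wrist')[:,:,::-1];cv2.imwrite('pics/w7.png',w)
cv2.imwrite('pics/w7c.png',cv2.resize(w[60:300,200:460],None,fx=2.5,fy=2.5,interpolation=cv2.INTER_CUBIC))
E
```

```text
t 14.03 pos [ 0.504  -0.3291  0.3577] yaw 77.0 tilt 0.02 q7 2.0125381530582604 g 0.6020293308778101
turn z -0.4 shift after turn [-0.03 -0.85 -0.09] before [-0.03 -0.85 -0.09]
```

View pics/w7c.png

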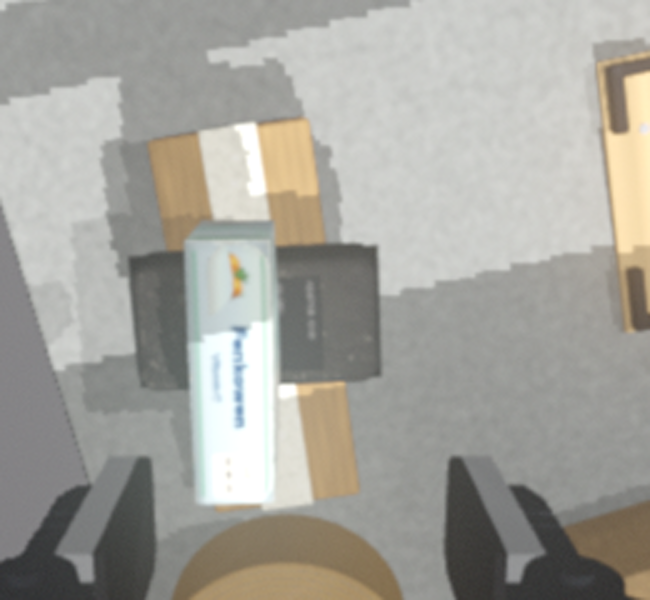

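The slim box top shows clearly, at crop corners (185,241), (273,238), (277,502) and (194,504). The adapter top is at (130,258), (376,246), (381,376) and (141,388).

```bash
python3 - <<'E'
from h import *
i=np.load('w7.npy',allow_pickle=True)[0]
def q(n,c,z):
    p=np.array([onz(i,200+u/2.5,60+v/2.5,z)[:2] for u,v in c])*1000
    r=[np.linalg.norm(p[k]-p[(k+1)%4]).round(1) for k in range(4)]
    e=p[0]+p[1]-p[2]-p[3]; print(n,p.mean(0).round(1),'sides',r,'axis 0-3',(np.degrees(np.arctan2(e[1],e[0]))%180).round(1))
q('slim',[(185,241),(273,238),(277,502),(194,504)],.237)
q('adapter',[(130,258),(376,246),(381,376),(141,388)],.187)
q('carton',[(148,140),(308,118),(358,493),(205,515)],.157)
plan([.515,-.352,.211],77.4)
E
```

```text
slim [ 513.2 -353.8] sides [np.float64(26.9), np.float64(87.6), np.float64(27.5), np.float64(87.4)] axis 0-3 167.2
adapter [ 507.2 -346.7] sides [np.float64(89.8), np.float64(49.5), np.float64(91.3), np.float64(49.8)] axis 0-3 169.7
carton [ 517.4 -351. ] sides [np.float64(62.3), np.float64(157.7), np.float64(67.1), np.float64(159.3)] axis 0-3 174.2
t 14.07 pos [ 0.5047 -0.3279  0.3576] yaw 77.1 tilt 0.02 q7 2.011979378804334 g 0.5997808384251215
turn z -0.3 shift after turn [-0.61 -0.85  5.86] before [-0.61 -0.85  5.86]
```

move_arm --moves '[[[-0.56, -0.94, 0.2], [0, 0, 0], 0.6], [[0, 0, 1], [0, 0, 0], 0.6], [[0, 0, 1], [0, 0, 0], 0.6], [[0, 0, 1], [0, 0, 0], 0.6], [[0, 0, 1], [0, 0, 0], 0.6]]'

```text
clock: 14.7
position: [0.5141, -0.3523, 0.2516]
ee_rot: [0.111, 0.994, 0.0, 0.0]
ft_force: [0.7, 0.4, 0.5]
grip_width: 0.6
```

move_arm --moves '[[[0, 0, 1], [0, 0, 0], 0.6], [[0, 0, 0.7], [0, 0, 0], 0.6], [[0, 0, 0.28], [0, 0, 0], 0.6], [[0, 0, 0], [0, 0, 0], 0.25], [[0, 0, 0], [0, 0, 0], 0.25]]' --squeeze 25

```text
clock: 15.32
position: [0.5136, -0.3542, 0.2037]
ee_rot: [0.112, 0.994, -0.0, 0.001]
ft_force: [-0.6, 0.2, 0.4]
grip_width: 0.338
```

move_arm --moves '[[[0, 0, 0], [0, 0, 0], 0.25], [[0, 0, 0], [0, 0, 0], 0.25], [[0, 0, -0.3], [0, 0, 0], 0.25]]'

```text
clock: 15.7
position: [0.513, -0.3538, 0.2102]
ee_rot: [0.112, 0.994, 0.0, -0.0]
ft_force: [1.0, 0.5, -1.0]
grip_width: 0.347
```

move_arm --moves '[[[0, 0, -0.7], [0, 0, 0], 0.25], [[0, 0, -1], [0, 0, 0], 0.25], [[0, 0, -0.5], [0, 0, -5.7], 0.25], [[0, 1, 0], [0, 0, -5.7], 0.25], [[0, 1, 0], [0, 0, 0], 0.25]]'

```text
clock: 16.32
position: [0.517, -0.3041, 0.2667]
ee_rot: [0.012, 1.0, -0.0, 0.001]
ft_force: [-0.2, -0.3, -1.2]
grip_width: 0.348
```

move_arm --moves '[[[0, 1, 0], [0, 0, 0], 0.25], [[0, 1, 0], [0, 0, 0], 0.25], [[0, 1, 0], [0, 0, 0], 0.25], [[0, 0.5, 0], [0, 0, 0], 0.25], [[0, 0, 0], [0, 0, 0], 0.25]]'

```text
clock: 16.95
position: [0.5194, -0.2163, 0.2659]
ee_rot: [0.012, 1.0, 0.0, 0.0]
ft_force: [-0.5, -0.1, -0.3]
grip_width: 0.345
```

```bash
python3 - <<'E'
from h import *
plan([.505,-.1645,.146],88.6)
i=camera_info('wrist');np.save('w8.npy',[i],allow_pickle=True)
w=camera('wrist')[:,:,::-1];cv2.imwrite('pics/w8.png',w)
E
```

```text
t 16.95 pos [ 0.5194 -0.2163  0.2659] yaw 88.7 tilt 0.05 q7 1.9751467205922395 g 0.34467719520423123
turn z 0.1 shift after turn [0.63 2.06 4.8 ] before [0.63 2.06 4.8 ]
```

View pics/w8.png

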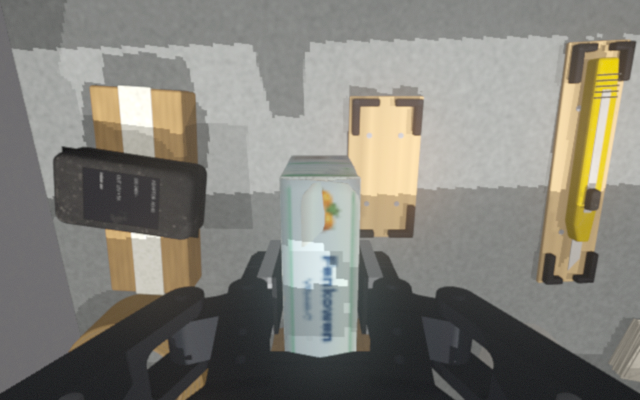

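The box hangs straight, with its near top edge at row 178, x 281 to 357. The box nest is at (386,167), the adapter at (130,192) and the carton at (148,190).

```bash
python3 - <<'E'
from h import *
i=np.load('w8.npy',allow_pickle=True)[0]
def q(n,c,z):
    p=np.array([onz(i,u,v,z)[:2] for u,v in c])*1000
    r=[np.linalg.norm(p[k]-p[(k+1)%4]).round(1) for k in range(4)]
    e=p[0]+p[1]-p[2]-p[3]; print(n,p.mean(0).round(1),'sides',r,'axis 0-3',(np.degrees(np.arctan2(e[1],e[0]))%180).round(1))
q('nest',[(350,97),(423,97),(413,238),(348,238)],.129)
print('slim near edge',onz(i,281,178,.2992).round(4),onz(i,357,178,.2992).round(4))
q('carton',[(90,88),(195,92),(201,290),(108,293)],.157)
q('adapter',[(58,150),(206,166),(200,237),(57,216)],.187)
E
```

```text
nest [ 506.2 -164.5] sides [np.float64(56.5), np.float64(116.8), np.float64(56.1), np.float64(116.8)] axis 0-3 179.0
slim near edge [ 0.475  -0.2284  0.2992] [ 0.4756 -0.2041  0.2992]
carton [ 517.5 -345.5] sides [np.float64(72.4), np.float64(153.7), np.float64(75.9), np.float64(159.3)] axis 0-3 174.4
adapter [ 505.8 -341.4] sides [np.float64(94.1), np.float64(49.7), np.float64(95.9), np.float64(45.2)] axis 0-3 167.8
```

move_arm --moves '[[[0.6, 1, 0], [0, 0, 0], 0.25], [[0, 1, 0.5], [0, 0, 0], 0.25], [[0, 0.07, 1], [0, 0, 0], 0.25], [[0, 0, 1], [0, 0, 0], 0.25], [[0, 0, 1], [0, 0, 0], 0.25]]'

```text
clock: 17.62
position: [0.5052, -0.1661, 0.1773]
ee_rot: [0.013, 1.0, -0.0, 0.0]
ft_force: [0.2, -0.3, -0.4]
grip_width: 0.35
```

move_arm --moves '[[[0, 0, 0.7], [0, 0, 0], 0.25], [[0, 0, 0.4], [0, 0, 0], 0.25], [[0, 0, 0.12], [0, 0, 0], 0.25], [[0, 0, 0.05], [0, 0, 0], 0.25], [[0, 0, 0], [0, 0, 0], 0.25]]'

```text
clock: 18.25
position: [0.5057, -0.1647, 0.1465]
ee_rot: [0.012, 1.0, 0.0, 0.0]
ft_force: [-0.1, 0.2, -0.5]
grip_width: 0.348
```

```bash
python3 -c "
from h import *
plan([.5055,-.1645,.146],88.6);print(get_obs()['ft_force'])"
```

```text
t 18.25 pos [ 0.5057 -0.1647  0.1465] yaw 88.6 tilt 0.05 q7 1.9047431879865988 g 0.3477695399316583
turn z -0.0 shift after turn [0.01 0.01 0.02] before [0.01 0.01 0.02]
[-0.07157444  0.17054218 -0.45123629]
```

move_arm --moves '[[[0, 0, 0.02], [0, 0, 0], 0.45], [[0, 0, 0], [0, 0, 0], 0.6], [[0, 0, 0], [0, 0, 0], 0.6], [[0, 0, -0.5], [0, 0, 0], 0.6], [[0, 0, -1], [0, 0, 0], 0.6]]'

```text
clock: 18.88
position: [0.5049, -0.1646, 0.1835]
ee_rot: [0.012, 1.0, -0.0, -0.001]
ft_force: [-0.1, 0.2, 0.6]
grip_width: 0.601
```

move_arm --moves '[[[0, 0, -1], [0, 0, 0], 0.7], [[0, 0, -1], [0, 0, 9.9], 0.8], [[0, 0, -1], [0, 0, 9.9], 0.9], [[0, 0, -1], [0, 0, 9.9], 0.9], [[0, 0, -1], [0, 0, 9.9], 0.9]]'

```text
clock: 19.5
position: [0.5052, -0.1648, 0.3098]
ee_rot: [0.353, 0.936, 0.0, 0.0]
ft_force: [0.3, -0.5, 0.1]
grip_width: 0.9
```

move_arm --moves '[[[0, 0, 0], [0, 0, 9.9], 0.9], [[0, 0, 0], [0, 0, 9.9], 0.9], [[0, 0, 0], [0, 0, 9.9], 0.9], [[0, 0, 0], [0, 0, 9.9], 0.9], [[0, 0, 0], [0, 0, 9.9], 0.9]]'

```text
clock: 20.12
position: [0.5053, -0.1648, 0.3089]
ee_rot: [0.712, 0.702, 0.0, 0.0]
ft_force: [-0.3, -0.3, 0.4]
grip_width: 0.898
```

```bash
python3 -c "
from h import *
plan([.507,-.31,.33],-11);print(get_obs()['ft_force'])
t=camera('top');cv2.imwrite('pics/top1.png',t[:,:,::-1])"
```

```text
t 20.12 pos [ 0.5053 -0.1648  0.3089] yaw -0.9 tilt 0.04 q7 0.28081427892178706 g 0.8984656313757365
turn z 10.1 shift after turn [-5.69  1.18 -0.84] before [-5.81  0.16 -0.84]
[-0.28346375 -0.28633032  0.35957642]
```

move_arm --moves '[[[0, 0, -0.8], [0, 0, 10.1], 0.9], [[-1, 0.3, 0], [0, 0, 0], 0.9], [[-1, 0.3, 0], [0, 0, 0], 0.9], [[-1, 0.3, 0], [0, 0, 0], 0.9], [[-1, 0.3, 0], [0, 0, 0], 0.9]]'

```text
clock: 20.8
position: [0.5165, -0.2692, 0.3288]
ee_rot: [0.768, 0.64, 0.0, 0.0]
ft_force: [0.8, 0.4, -0.6]
grip_width: 0.899
```

move_arm --moves '[[[-1, 0, 0], [0, 0, 0], 0.9], [[-0.7, 0, 0], [0, 0, 0], 0.9], [[0, 0, 0], [0, 0, 0], 0.9]]'

```text
clock: 21.18
position: [0.5079, -0.3115, 0.3286]
ee_rot: [0.77, 0.638, -0.0, 0.0]
ft_force: [-0.4, -0.5, -0.4]
grip_width: 0.9
```

```bash
python3 - <<'E'
from h import *
plan([.507,-.345,.18],-11)
i=camera_info('wrist');np.save('w9.npy',[i],allow_pickle=True)
w=camera('wrist')[:,:,::-1];cv2.imwrite('pics/w9.png',w)
E
```

```text
t 21.18 pos [ 0.5079 -0.3115  0.3286] yaw -10.6 tilt 0.04 q7 0.47379729761859857 g 0.8998793077362606
turn z 0.4 shift after turn [-1.32  0.22  5.94] before [-1.32  0.21  5.94]
```

View pics/w9.png

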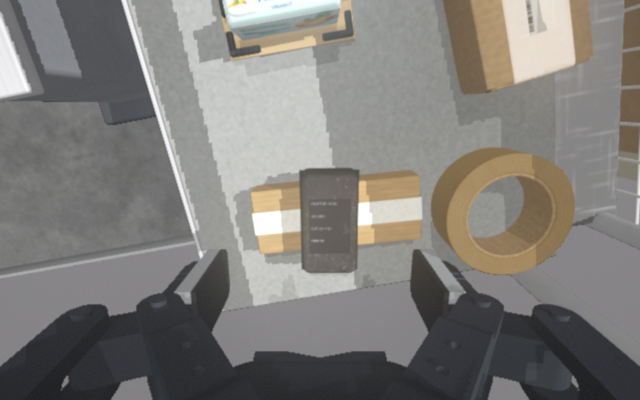

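The adapter top is at (302,169)–(357,271), aligned with the tool. The carton corners are at about (252,187), (419,172), (421,241) and (260,253). The slim box sits upright in its nest at the top.

```bash
python3 - <<'E'
from h import *
i=np.load('w9.npy',allow_pickle=True)[0];w=cv2.imread('pics/w9.png')
def q(n,c,z):
    p=np.array([onz(i,u,v,z)[:2] for u,v in c])*1000
    r=[np.linalg.norm(p[k]-p[(k+1)%4]).round(1) for k in range(4)]
    e=p[0]+p[1]-p[2]-p[3]; print(n,p.mean(0).round(1),'sides',r,'axis 0-3',(np.degrees(np.arctan2(e[1],e[0]))%180).round(1))
q('adapter',[(302,169),(357,170),(357,271),(302,271)],.187)
q('carton',[(252,187),(419,172),(421,241),(260,253)],.157)
m=(w.max(2)<85); m[:165]=0;m[274:]=0;m[:,:295]=0;m[:,365:]=0
m=cv2.morphologyEx(m.astype(np.uint8),cv2.MORPH_CLOSE,np.ones((9,9)))
print(rects(w,i,m,.187,300))
E
```

```text
adapter [ 510.5 -344.6] sides [np.float64(45.7), np.float64(92.3), np.float64(49.6), np.float64(93.2)] axis 0-3 79.8
carton [ 518.5 -348.3] sides [np.float64(155.2), np.float64(68.5), np.float64(157.8), np.float64(66.7)] axis 0-3 84.2
[]
```

move_arm --moves '[[[-0.65, 0.15, 0.3], [0, 0, -0.2], 0.9], [[-0.66, 0.14, 1], [0, 0, 0], 0.9], [[0, 0, 1], [0, 0, 0], 0.9], [[0, 0, 1], [0, 0, 0], 0.9], [[0, 0, 1], [0, 0, 0], 0.9]]'

```text
clock: 21.85
position: [0.5106, -0.3422, 0.22]
ee_rot: [0.767, 0.641, 0.0, -0.0]
ft_force: [-0.2, -0.8, 0.2]
grip_width: 0.903
```

move_arm --moves '[[[0, 0, 1], [0, 0, 0], 0.9], [[0, 0, 0.9], [0, 0, 0], 0.9], [[0, 0, 0.5], [0, 0, 0], 0.85], [[0, 0, 0], [0, 0, 0], 0.85], [[0, 0, 0], [0, 0, 0], 0.5]]' --squeeze 50

```text
clock: 22.48
position: [0.5103, -0.3438, 0.1615]
ee_rot: [0.768, 0.64, 0.0, 0.001]
ft_force: [-0.3, -0.4, 0.3]
grip_width: 0.654
```

move_arm --moves '[[[0, 0, 0], [0, 0, 0], 0.5], [[0, 0, 0], [0, 0, 0], 0.5], [[0, 0, 0], [0, 0, 0], 0.5]]'

```text
clock: 22.85
position: [0.5104, -0.344, 0.1618]
ee_rot: [0.768, 0.64, 0.001, 0.001]
ft_force: [0.1, 0.9, 6.8]
grip_width: 0.597
```

move_arm --moves '[[[0, 0, -0.2], [0, 0, 0], 0.5], [[0, 0, -0.6], [0, 0, 0], 0.5], [[0, 0, -1], [0, 0, 0], 0.5], [[0, 0, -1], [0, 0, 0], 0.5], [[0, 0, -1], [0, 0, 0], 0.5]]'

```text
clock: 23.48
position: [0.5096, -0.3438, 0.2572]
ee_rot: [0.768, 0.64, 0.0, 0.0]
ft_force: [0.3, 1.3, -2.7]
grip_width: 0.598
```

move_arm --moves '[[[0.5, 0, -1], [0, 0, 0], 0.5], [[1, 0, -0.5], [0, 0, 0], 0.5], [[1, 0, 0], [0, 0, 0], 0.5], [[1, 0, 0], [0, 0, 0], 0.5]]'

```text
clock: 23.98
position: [0.5255, -0.2572, 0.294]
ee_rot: [0.769, 0.64, 0.0, 0.0]
ft_force: [1.5, 0.4, -2.3]
grip_width: 0.596
```

```bash
python3 - <<'E'
from h import *
plan([.47,.23,.30],85);print(get_obs()['ft_force'])
i=camera_info('wrist');np.save('w10.npy',[i],allow_pickle=True)
w=camera('wrist')[:,:,::-1];cv2.imwrite('pics/w10.png',w)
E
```

```text
t 23.98 pos [ 0.5255 -0.2572  0.294 ] yaw -10.4 tilt 0.04 q7 0.3700283592471756 g 0.5957963382372988
turn z 84.6 shift after turn [ -3.91 -19.22  -0.24] before [18.76 -5.72 -0.24]
[ 1.54770435  0.36061741 -2.34017023]
```

View pics/w10.png

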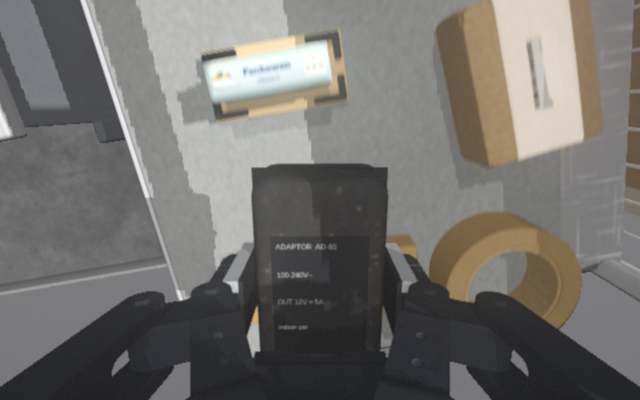

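The adapter is held level, with its near top edge at row 172, columns 252–388. The slim box is well inside its nest at the top left.

move_arm --moves '[[[1, -0.3, 0], [0, 0, 0], 0.5], [[1, -0.3, 0], [0, 0, 0], 0.5], [[1, -0.3, 0], [0, 0, 0], 0.5], [[1, -0.3, 0], [0, 0, 0], 0.5], [[1, -0.3, 0], [0, 0, 0], 0.5]]'

```text
clock: 24.65
position: [0.511, -0.1276, 0.2938]
ee_rot: [0.769, 0.64, 0.0, 0.0]
ft_force: [-0.0, 0.5, -2.2]
grip_width: 0.597
```

move_arm --moves '[[[1, -0.3, 0], [0, 0, 0], 0.5], [[1, -0.3, 0], [0, 0, 0], 0.5], [[1, -0.3, 0], [0, 0, 0], 0.5], [[1, -0.3, 0], [0, 0, 0], 0.5], [[1, -0.3, 0], [0, 0, 0], 0.5]]'

```text
clock: 25.28
position: [0.4968, 0.002, 0.2938]
ee_rot: [0.769, 0.64, 0.0, 0.0]
ft_force: [-0.9, 0.6, -1.1]
grip_width: 0.596
```

move_arm --moves '[[[1, -0.3, 0], [0, 0, 0], 0.5], [[1, -0.3, 0], [0, 0, 0], 0.5], [[1, -0.3, 0], [0, 0, 0], 0.5], [[1, -0.3, 0], [0, 0, 0], 0.5], [[1, -0.3, 0], [0, 0, 0], 0.5]]'

```text
clock: 25.9
position: [0.4827, 0.1318, 0.2939]
ee_rot: [0.769, 0.64, 0.0, 0.0]
ft_force: [0.7, 0.1, -2.7]
grip_width: 0.596
```

move_arm --moves '[[[1, -0.3, 0], [0, 0, 0], 0.5], [[1, -0.3, 0], [0, 0, 0], 0.5], [[0.7, -0.3, 0], [0, 0, 0], 0.5], [[0, 0, 0], [0, 0, -9.6], 0.5], [[0, 0, 0], [0, 0, -9.6], 0.5]]'

```text
clock: 26.52
position: [0.4729, 0.2017, 0.2935]
ee_rot: [0.649, 0.761, 0.0, 0.0]
ft_force: [-0.6, -0.2, -1.7]
grip_width: 0.595
```

move_arm --moves '[[[0, 0, 0], [0, 0, -9.6], 0.5], [[0, 0, 0], [0, 0, -9.6], 0.5], [[0, 0, 0], [0, 0, -9.6], 0.5], [[0, 0, 0], [0, 0, -9.6], 0.5], [[0, 0, 0], [0, 0, -9.6], 0.5]]'

```text
clock: 27.15
position: [0.4729, 0.2015, 0.2935]
ee_rot: [0.284, 0.959, 0.0, 0.0]
ft_force: [-0.7, 0.2, -1.9]
grip_width: 0.593
```

move_arm --moves '[[[0, 0, 0], [0, 0, -9.6], 0.5], [[0, 0, 0], [0, 0, -9.6], 0.5], [[0, 0, 0], [0, 0, -9], 0.5], [[0, 0, 0], [0, 0, 0], 0.5]]'

```text
clock: 27.65
position: [0.4729, 0.2016, 0.2934]
ee_rot: [0.045, 0.999, 0.0, 0.0]
ft_force: [-0.4, -0.4, -1.3]
grip_width: 0.595
```

```bash
python3 - <<'E'
from h import *
j=np.load('w10.npy',allow_pickle=True)[0];M=R.from_quat(j['rotation'])
a,b=onz(j,252,172,.319),onz(j,388,172,.319);print('adapter near edge',a.round(4),b.round(4))
# in tool frame then (tcp .5255,-.2572, yaw -10.4)
th=np.radians(-10.4);yt=np.array([np.cos(th),np.sin(th)]);xt=np.array([-yt[1],yt[0]])
for p in (a,b): print('tool xy',np.dot(p[:2]-[.5255,-.2572],xt).round(4),np.dot(p[:2]-[.5255,-.2572],yt).round(4))
plan([.49,.3377,.135],85)
i=camera_info('wrist');w=camera('wrist')[:,:,::-1];cv2.imwrite('pics/w11.png',w)
hsv=cv2.cvtColor(w,cv2.COLOR_BGR2HSV);H,S,V=[hsv[...,k].astype(int) for k in range(3)]
m=((H>8)&(H<25)&(S>50)&(V>110));m[300:]=0
m=cv2.morphologyEx(m.astype(np.uint8),cv2.MORPH_CLOSE,np.ones((3,3)))
for r in rects(w,i,m,.129,300):print(r)
np.save('w11.npy',[i],allow_pickle=True)
E
```

```text
adapter near edge [ 0.5107 -0.21    0.319 ] [ 0.5567 -0.2185  0.319 ]
tool xy 0.0438 -0.0231
tool xy 0.0437 0.0237
t 27.65 pos [0.4729 0.2016 0.2934] yaw 84.9 tilt 0.02 q7 1.0105084405400628 g 0.5945220840888203
turn z -0.1 shift after turn [-0.2   5.48  6.34] before [-0.19  5.48  6.34]
(array([543. , 478.5], dtype=float32), np.float32(66.7), np.float32(23.0), np.float32(166.4), array([621., 227.]))
(array([492.2,  -1.7], dtype=float32), np.float32(164.0), np.float32(47.8), np.float32(1.6), array([ 98., 204.]))
(array([493.9, 339.2], dtype=float32), np.float32(123.8), np.float32(83.2), np.float32(173.0), array([474., 182.]))
(array([453.7, 181.2], dtype=float32), np.float32(150.1), np.float32(92.2), np.float32(176.4), array([280., 136.]))
```

move_arm --moves '[[[0, 0, 0], [0, 0, 1.4], 0.5], [[-0.12, 1, 0], [0, 0, 0], 0.5], [[0, 1, 0], [0, 0, 0], 0.5], [[0, 1, 0], [0, 0, 0], 0.5], [[0, 1, 0], [0, 0, 0], 0.5]]'

```text
clock: 28.32
position: [0.4869, 0.3028, 0.2929]
ee_rot: [0.056, 0.998, -0.0, -0.0]
ft_force: [0.5, 0.4, -2.0]
grip_width: 0.595
```

move_arm --moves '[[[0, 1, 0.5], [0, 0, 0], 0.5], [[0, 0.53, 1], [0, 0, 0], 0.5], [[0, 0, 1], [0, 0, 0], 0.5], [[0, 0, 1], [0, 0, 0], 0.5], [[0, 0, 0.9], [0, 0, 0], 0.5]]'

```text
clock: 28.95
position: [0.4909, 0.34, 0.1817]
ee_rot: [0.056, 0.998, -0.0, -0.0]
ft_force: [0.5, 0.6, -1.4]
grip_width: 0.595
```

move_arm --moves '[[[0, 0, 0.4], [0, 0, 0], 0.5], [[0, 0, 0], [0, 0, 0], 0.5], [[0, 0, 0], [0, 0, 0], 0.5]]'

```text
clock: 29.32
position: [0.4917, 0.3395, 0.174]
ee_rot: [0.056, 0.998, 0.001, 0.0]
ft_force: [0.0, 0.3, -0.8]
grip_width: 0.597
```

```bash
python3 - <<'E'
from h import *
plan([.4915,.3387,.1345],83.5)
i=camera_info('wrist');np.save('w12.npy',[i],allow_pickle=True)
w=camera('wrist')[:,:,::-1];cv2.imwrite('pics/w12.png',w)
E
```

```text
t 29.32 pos [0.4917 0.3395 0.174 ] yaw 83.6 tilt 0.08 q7 0.8686282782357757 g 0.5974465164300459
turn z 0.1 shift after turn [ 0.   -0.04  1.58] before [ 0.   -0.04  1.58]
```

View pics/w12.png

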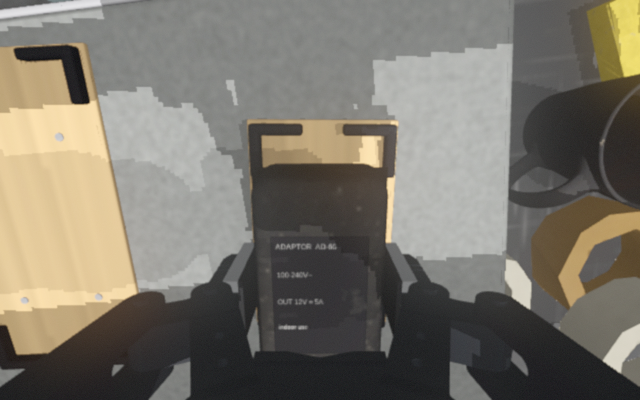

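The adapter is above its nest, with the near lips at (249..261,125) and (384..397,125). I'll check the offset.

```bash
python3 - <<'E'
from h import *
i=np.load('w12.npy',allow_pickle=True)[0]
th=np.radians(83.6);yt=np.array([np.cos(th),np.sin(th)]);xt=np.array([-yt[1],yt[0]])
def f(n,u,v,z): d=onz(i,u,v,z)[:2]-[.4917,.3395]; print(n,'tool x,y mm',(np.dot(d,xt)*1000).round(1),(np.dot(d,yt)*1000).round(1))
f('plate L',249,121,.129);f('plate R',397,121,.129);f('lip in L',261,160,.137);f('lip in R',384,160,.137);f('lip end inner',290,134,.137)
f('plate R low',392,240,.129);f('ad L',254,172,.199);f('ad R',388,172,.199)
f('ad L2',256,230,.199);f('ad R2',386,230,.199)
E
```

```text
plate L tool x,y mm 58.5 -38.0
plate R tool x,y mm 58.4 40.3
lip in L tool x,y mm 39.0 -31.2
lip in R tool x,y mm 39.0 32.9
lip end inner tool x,y mm 52.3 -15.8
plate R low tool x,y mm -8.9 41.3
ad L tool x,y mm 44.4 -23.3
ad R tool x,y mm 44.3 22.8
ad L2 tool x,y mm 23.2 -23.6
ad R2 tool x,y mm 23.2 23.1
```

move_arm --moves '[[[0, 0.04, 0.6], [0, 0, 0], 0.5], [[0, 0, 0.6], [0, 0, 0], 0.5], [[0, 0, 0.25], [0, 0, 0], 0.5], [[0, 0, 0.12], [0, 0, 0], 0.5], [[0, 0, 0], [0, 0, 0], 0.5]]'

```text
clock: 30.0
position: [0.4915, 0.34, 0.134]
ee_rot: [0.056, 0.998, 0.0, 0.0]
ft_force: [0.7, 1.0, -1.2]
grip_width: 0.594
```

```bash
python3 -c "
from h import *
plan([.4915,.3397,.1338],83.5);print(get_obs()['ft_force'])"
```

```text
t 30.0 pos [0.4915 0.34   0.134 ] yaw 83.6 tilt 0.02 q7 0.8786616488368052 g 0.5941361014994669
turn z 0.1 shift after turn [-0.   -0.01  0.01] before [-0.   -0.01  0.01]
[ 0.72226126  1.01823377 -1.23478684]
```

move_arm --moves '[[[0, 0, 0.05], [0, 0, 0], 0.5], [[0, 0, 0], [0, 0, 0], 0.7], [[0, 0, 0], [0, 0, 0], 0.8], [[0, 0, 0], [0, 0, 0], 0.8], [[0, 0, -0.5], [0, 0, 0], 0.8]]'

```text
clock: 30.62
position: [0.4909, 0.3397, 0.1447]
ee_rot: [0.056, 0.998, -0.001, -0.001]
ft_force: [0.0, -0.2, 0.3]
grip_width: 0.796
```

move_arm --moves '[[[0, 0, -1], [0, 0, 0], 0.8], [[0, 0, -1], [0, 0, 0], 0.8], [[0, 0, -1], [0, 0, 0], 0.8], [[0, 0, -1], [0, 0, 0], 0.8], [[0, 0, -1], [0, 0, 0], 1]]'

```text
clock: 31.25
position: [0.4915, 0.3399, 0.2719]
ee_rot: [0.056, 0.998, 0.0, 0.0]
ft_force: [0.2, 0.4, -0.1]
grip_width: 0.978
```

```bash
python3 - <<'E'
from h import *
plan([.515,-.32,.30],84.3)
i=camera_info('wrist');np.save('w13.npy',[i],allow_pickle=True)
w=camera('wrist')[:,:,::-1];cv2.imwrite('pics/w13.png',w)
hsv=cv2.cvtColor(w,cv2.COLOR_BGR2HSV);H,S,V=[hsv[...,k].astype(int) for k in range(3)]
m=((H>8)&(H<25)&(S>50)&(V>110));m[300:]=0
m=cv2.morphologyEx(m.astype(np.uint8),cv2.MORPH_CLOSE,np.ones((3,3)))
for r in rects(w,i,m,.129,300):print(r)
b=(w.max(2)<70);b[310:]=0
for r in rects(w,i,b,.159,300):print('dark',r)
E
```

```text
t 31.25 pos [0.4915 0.3399 0.2719] yaw 83.6 tilt 0.06 q7 0.8502133053112538 g 0.9781997097353525
turn z -0.7 shift after turn [ -3.56 -26.17  -1.14] before [ -3.89 -26.13  -1.14]
(array([543.3, 534.4], dtype=float32), np.float32(85.7), np.float32(64.1), np.float32(94.2), array([549., 217.]))
(array([493.7, 339.6], dtype=float32), np.float32(122.7), np.float32(81.4), np.float32(173.5), array([320., 183.]))
(array([472.9, 179.9], dtype=float32), np.float32(188.9), np.float32(93.9), np.float32(176.4), array([121., 160.]))
(array([408.9, 513.4], dtype=float32), np.float32(40.5), np.float32(9.1), np.float32(16.0), array([532.,  57.]))
dark (array([568.2, 210.8], dtype=float32), np.float32(88.9), np.float32(34.8), np.float32(104.4), array([179., 296.]))
dark (array([538.1, 162.7], dtype=float32), np.float32(26.5), np.float32(24.3), np.float32(84.1), array([106., 279.]))
dark (array([577.1, 453.3], dtype=float32), np.float32(81.7), np.float32(51.7), np.float32(83.5), array([460., 291.]))
dark (array([503.9, 111.3], dtype=float32), np.float32(121.3), np.float32(8.8), np.float32(0.5), array([ 34., 240.]))
dark (array([486.2, 457.9], dtype=float32), np.float32(31.0), np.float32(11.2), np.float32(85.4), array([477., 172.]))
dark (array([469.3, 536.3], dtype=float32), np.float32(100.0), np.float32(63.0), np.float32(80.4), array([586., 136.]))
dark (array([455.7, 476. ], dtype=float32), np.float32(61.3), np.float32(48.4), np.float32(170.7), array([502., 135.]))
dark (array([395.5, 171.6], dtype=float32), np.float32(27.1), np.float32(24.4), np.float32(85.6), array([61., 85.]))
dark (array([398.7, 226.4], dtype=float32), np.float32(25.7), np.float32(23.7), np.float32(85.7), array([150.,  80.]))
dark (array([365.8, 266. ], dtype=float32), np.float32(82.8), np.float32(3.3), np.float32(90.0), array([191.,  28.]))
dark (array([363.4, 318.2], dtype=float32), np.float32(22.6), np.float32(9.7), np.float32(89.2), array([267.,  14.]))
```

move_arm --moves '[[[-0.15, -1, -1], [0, 0, -0.7], 1], [[-0.15, -1, 0], [0, 0, 0], 1], [[-0.15, -1, 0], [0, 0, 0], 1], [[-0.15, -1, 0], [0, 0, 0], 1], [[-0.15, -1, 0], [0, 0, 0], 1]]'

```text
clock: 31.92
position: [0.4971, 0.2119, 0.2946]
ee_rot: [0.05, 0.999, -0.0, -0.0]
ft_force: [0.1, 0.0, 0.1]
grip_width: 1.0
```

move_arm --moves '[[[-0.15, -1, 0], [0, 0, 0], 1], [[-0.15, -1, 0], [0, 0, 0], 1], [[-0.15, -1, 0], [0, 0, 0], 1], [[-0.15, -1, 0], [0, 0, 0], 1], [[-0.15, -1, 0], [0, 0, 0], 1]]'

```text
clock: 32.55
position: [0.5032, 0.0858, 0.2948]
ee_rot: [0.05, 0.999, 0.0, -0.0]
ft_force: [0.5, 0.2, 0.0]
grip_width: 1.0
```

move_arm --moves '[[[-0.15, -1, 0], [0, 0, 0], 1], [[-0.15, -1, 0], [0, 0, 0], 1], [[-0.15, -1, 0], [0, 0, 0], 1], [[-0.15, -1, 0], [0, 0, 0], 1], [[-0.15, -1, 0], [0, 0, 0], 1]]'

```text
clock: 33.17
position: [0.5092, -0.0404, 0.2948]
ee_rot: [0.05, 0.999, 0.0, -0.0]
ft_force: [0.2, 0.4, -0.5]
grip_width: 1.004
```

move_arm --moves '[[[-0.15, -1, 0], [0, 0, 0], 1], [[-0.15, -1, 0], [0, 0, 0], 1], [[-0.15, -1, 0], [0, 0, 0], 1], [[-0.15, -1, 0], [0, 0, 0], 1], [[-0.15, -1, 0], [0, 0, 0], 1]]'

```text
clock: 33.8
position: [0.5152, -0.1665, 0.2948]
ee_rot: [0.05, 0.999, 0.0, -0.0]
ft_force: [0.5, -0.8, -0.2]
grip_width: 1.003
```

move_arm --moves '[[[-0.15, -1, 0], [0, 0, 0], 1], [[-0.15, -1, 0], [0, 0, 0], 1], [[-0.15, -1, 0], [0, 0, 0], 1], [[0, -1, 0], [0, 0, 0], 1], [[0, 0, 0], [0, 0, 0], 1]]'

```text
clock: 34.42
position: [0.5155, -0.2683, 0.2948]
ee_rot: [0.052, 0.999, -0.0, -0.0]
ft_force: [-0.3, 0.5, -0.4]
grip_width: 1.002
```

```bash
python3 - <<'E'
from h import *
plan([.518,-.349,.14],84.3)
i=camera_info('wrist');np.save('w14.npy',[i],allow_pickle=True)
w=camera('wrist')[:,:,::-1];cv2.imwrite('pics/w14.png',w)
hsv=cv2.cvtColor(w,cv2.COLOR_BGR2HSV);H,S,V=[hsv[...,k].astype(int) for k in range(3)]
c=proj(i,[.518,-.349,.157]);print('expect centre px',c)
m=((H>5)&(H<25)&(S>40)&(V>90)).astype(np.uint8)
x0=int(c[0]);mm=np.zeros_like(m);mm[:,max(0,x0-95):x0+95]=m[:,max(0,x0-95):x0+95]
mm=cv2.morphologyEx(mm,cv2.MORPH_CLOSE,np.ones((45,45)))
for r in rects(w,i,mm,.157,300):print(r)
v=w.copy();cv2.drawMarker(v,(int(c[0]),int(c[1])),(0,0,255));cv2.imwrite('pics/w14v.png',v)
E
```

```text
t 34.42 pos [ 0.5155 -0.2683  0.2948] yaw 84.1 tilt 0.06 q7 2.0302470465284035 g 1.0023038354679572
turn z -0.2 shift after turn [-0.42 -3.2   6.19] before [-0.44 -3.2   6.19]
expect centre px (np.float64(225.4655202505245), np.float64(200.89865075500234))
(array([ 560.3, -352.9], dtype=float32), np.float32(248.2), np.float32(86.0), np.float32(178.8), array([232., 233.]))
```

View pics/w14v.png

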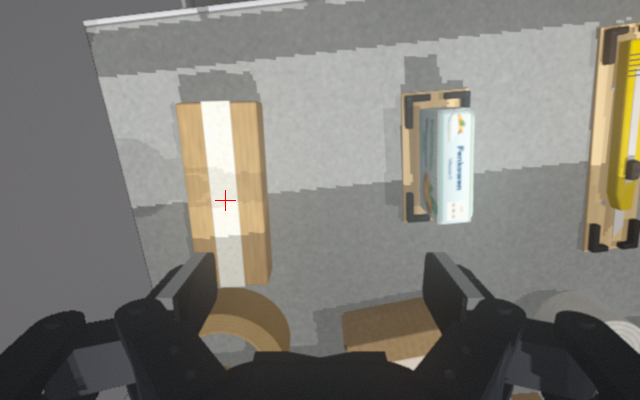

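The carton is undisturbed, with its left top edge from (177,103) to (195,283) and its tape strip from (216,101) to (231,285). The slim box and cutter are still seated. I'll compute the carton pose.

```bash
python3 - <<'E'
from h import *
i=np.load('w14.npy',allow_pickle=True)[0]
a,b=onz(i,177,103,.157)[:2],onz(i,195,284,.157)[:2];c,d=onz(i,216,101,.157)[:2],onz(i,231,286,.157)[:2]
for n,p,q in(('left edge',a,b),('strip',c,d)): print(n,p.round(4),q.round(4),((p+q)/2).round(4),np.linalg.norm(p-q).round(4),np.degrees(np.arctan2(*(p-q)[::-1]))%180)
print('R near edge',onz(i,262,102,.157),onz(i,262,102,.125))
E
```

```text
left edge [ 0.4358 -0.3728] [ 0.5917 -0.3899] [ 0.5138 -0.3813] 0.1569 173.7435346957183
strip [ 0.4375 -0.3422] [ 0.5971 -0.358 ] [ 0.5173 -0.3501] 0.1603 174.35474941936883
R near edge [ 0.44196245 -0.30663617  0.157     ] [ 0.44109059 -0.31173391  0.125     ]
```

move_arm --moves '[[[-0.1, -1, 0], [0, 0, -0.1], 1], [[-0.1, -1, 0], [0, 0, 0], 1], [[-0.1, -1, 0.3], [0, 0, 0], 1], [[-0.1, -0.24, 1], [0, 0, 0], 1], [[0, 0, 1], [0, 0, 0], 1]]'

```text
clock: 35.1
position: [0.5192, -0.3469, 0.2366]
ee_rot: [0.049, 0.999, 0.0, 0.0]
ft_force: [0.5, -0.0, 0.1]
grip_width: 1.001
```

move_arm --moves '[[[0, 0, 1], [0, 0, 0], 1], [[0, 0, 0], [0, 0, 0], 1], [[0, 0, 0], [0, 0, 0], 1]]'

```text
clock: 35.48
position: [0.5195, -0.3469, 0.2135]
ee_rot: [0.049, 0.999, -0.0, 0.0]
ft_force: [1.0, -0.3, -0.1]
grip_width: 0.998
```

```bash
python3 -c "
from h import *
plan([.5173,-.35,.131],84.2);print(get_obs()['ft_force'])"
```

```text
t 35.48 pos [ 0.5195 -0.3469  0.2135] yaw 84.4 tilt 0.06 q7 2.230853042719149 g 0.9980874205885735
turn z 0.2 shift after turn [ 0.08 -0.13  3.3 ] before [ 0.08 -0.13  3.3 ]
[ 1.0173351  -0.26644477 -0.14776018]
```

move_arm --moves '[[[0.08, -0.13, 0], [0, 0, 0.2], 1], [[0, 0, 1], [0, 0, 0], 1], [[0, 0, 1], [0, 0, 0], 1], [[0, 0, 0.8], [0, 0, 0], 1], [[0, 0, 0.4], [0, 0, 0], 1]]'

```text
clock: 36.1
position: [0.5166, -0.3502, 0.1318]
ee_rot: [0.051, 0.999, 0.0, -0.0]
ft_force: [-0.7, 0.4, -0.8]
grip_width: 1.002
```

move_arm --moves '[[[0, 0, 0.1], [0, 0, 0], 1], [[0, 0, 0], [0, 0, 0], 0.85], [[0, 0, 0], [0, 0, 0], 0.65], [[0, 0, 0], [0, 0, 0], 0.65], [[0, 0, 0], [0, 0, 0], 0.65]]' --squeeze 40

```text
clock: 36.72
position: [0.5172, -0.3507, 0.131]
ee_rot: [0.051, 0.999, -0.0, 0.001]
ft_force: [-0.4, 0.1, 5.7]
grip_width: 0.741
```

move_arm --moves '[[[0, 0, 0], [0, 0, 0], 0.65], [[0, 0, 0], [0, 0, 0], 0.65]]'

```text
clock: 36.98
position: [0.5172, -0.3507, 0.131]
ee_rot: [0.051, 0.999, -0.0, 0.001]
ft_force: [-1.0, 0.3, 7.6]
grip_width: 0.738
```

move_arm --moves '[[[0, 0, -0.2], [0, 0, 0], 0.65], [[0, 0, -0.8], [0, 0, 0], 0.65], [[0, 0, -1], [0, 0, 0], 0.65], [[0, 0, -1], [0, 0, 0], 0.65], [[0, 0, -1], [0, 0, 0], 0.65]]'

```text
clock: 37.6
position: [0.5166, -0.3504, 0.2321]
ee_rot: [0.051, 0.999, -0.0, 0.0]
ft_force: [0.5, 0.5, -1.3]
grip_width: 0.746
```

move_arm --moves '[[[0, 0, -1], [0, 0, 0], 0.65], [[0, 0.5, -0.6], [0, 0, -2.4], 0.65], [[0.15, 1, 0], [0, 0, 0], 0.65], [[0.15, 1, 0], [0, 0, 0], 0.65], [[0.15, 1, 0], [0, 0, 0], 0.65]]'

```text
clock: 38.22
position: [0.5112, -0.2606, 0.2703]
ee_rot: [0.029, 1.0, 0.0, -0.0]
ft_force: [-0.7, 0.6, -1.2]
grip_width: 0.738
```

move_arm --moves '[[[0.15, 1, 0], [0, 0, 0], 0.65], [[0.15, 1, 0], [0, 0, 0], 0.65], [[0.15, 1, 0], [0, 0, 0], 0.65], [[0.15, 1, 0], [0, 0, 0], 0.65], [[0.15, 1, 0], [0, 0, 0], 0.65]]'

```text
clock: 38.85
position: [0.4996, -0.1348, 0.2703]
ee_rot: [0.029, 1.0, 0.0, 0.0]
ft_force: [-0.1, -0.1, -2.1]
grip_width: 0.741
```

move_arm --moves '[[[0.15, 1, 0], [0, 0, 0], 0.65], [[0.15, 1, 0], [0, 0, 0], 0.65], [[0.15, 1, 0], [0, 0, 0], 0.65], [[0.15, 1, 0], [0, 0, 0], 0.65], [[0.15, 1, 0], [0, 0, 0], 0.65]]'

```text
clock: 39.48
position: [0.4882, -0.0092, 0.2704]
ee_rot: [0.029, 1.0, 0.0, 0.0]
ft_force: [0.1, -0.3, -1.2]
grip_width: 0.743
```

move_arm --moves '[[[0.15, 1, 0], [0, 0, 0], 0.65], [[0.15, 1, 0], [0, 0, 0], 0.65], [[0.15, 1, 0], [0, 0, 0], 0.65], [[0, 0, 0], [0, 0, 0], 0.65]]'

```text
clock: 39.98
position: [0.4813, 0.0675, 0.2702]
ee_rot: [0.027, 1.0, 0.0, -0.0]
ft_force: [0.1, 0.0, -1.4]
grip_width: 0.739
```

```bash
python3 - <<'E'
from h import *
plan([.4728,.1787,.135],86.6);print(get_obs()['ft_force'])
i=camera_info('wrist');np.save('w15.npy',[i],allow_pickle=True)
w=camera('wrist')[:,:,::-1];cv2.imwrite('pics/w15.png',w)
E
```

```text
t 39.98 pos [0.4813 0.0675 0.2702] yaw 86.9 tilt 0.02 q7 1.2793021820524133 g 0.7387468692607412
turn z 0.3 shift after turn [0.6  4.42 5.41] before [0.58 4.42 5.41]
[ 0.07737467  0.01767307 -1.44928269]
```

No more viewing is allowed, so I'll measure the carton in the hand and the nest numerically.

```bash
python3 - <<'E'
from h import *
i=np.load('w15.npy',allow_pickle=True)[0];w=cv2.imread('pics/w15.png')
hsv=cv2.cvtColor(w,cv2.COLOR_BGR2HSV);H,S,V=[hsv[...,k].astype(int) for k in range(3)]
p=np.array([.4813,.0675]);th=np.radians(86.9);yt=np.array([np.cos(th),np.sin(th)]);xt=np.array([-yt[1],yt[0]])
for s in (-32,0,32): print('expect px of near edge',np.round(proj(i,[*(p+.08*xt+s/1000*yt),.2962]),1))
m=((H>5)&(H<25)&(S>40)&(V>70)).astype(np.uint8)
for u in (250,270,285,350,365,385):
    r=np.where(m[:300,u])[0]; print(u,'first brown rows',r[:3], 'V profile',V[0:120:8,u].tolist())
for v in (100,160,220): 
    r=np.where(m[v])[0]; runs=np.split(r,np.where(np.diff(r)>3)[0]+1); print(v,[(x[0],x[-1]) for x in runs if len(x)>5])
mm=m.copy();mm[300:]=0
for r in rects(w,i,mm,.129,300):print(r)
E
```

```text
expect px of near edge [220.1  60.7]
expect px of near edge [322.1  60.7]
expect px of near edge [424.1  60.6]
250 first brown rows [64 65 66] V profile [81, 83, 79, 85, 88, 156, 121, 119, 112, 142, 142, 140, 141, 143, 143]
270 first brown rows [64 65 66] V profile [82, 80, 76, 92, 95, 149, 121, 119, 118, 144, 143, 142, 142, 141, 138]
285 first brown rows [159 160 161] V profile [84, 83, 71, 91, 94, 132, 121, 123, 180, 183, 187, 184, 184, 185, 187]
350 first brown rows [139 140 141] V profile [120, 88, 68, 96, 184, 160, 123, 119, 180, 182, 185, 182, 180, 181, 178]
365 first brown rows [63 64 65] V profile [122, 97, 98, 98, 202, 168, 121, 126, 136, 149, 148, 145, 144, 142, 141]
385 first brown rows [62 63 64] V profile [122, 50, 53, 57, 208, 166, 122, 123, 131, 142, 142, 143, 141, 143, 144]
100 [(np.int64(220), np.int64(282)), (np.int64(351), np.int64(520))]
160 [(np.int64(57), np.int64(76)), (np.int64(205), np.int64(285)), (np.int64(350), np.int64(510)), (np.int64(599), np.int64(622))]
220 [(np.int64(67), np.int64(89)), (np.int64(215), np.int64(287)), (np.int64(350), np.int64(501)), (np.int64(583), np.int64(605))]
(array([ 504.4, -162.5], dtype=float32), np.float32(117.2), np.float32(59.2), np.float32(178.9), array([ 66., 217.]))
(array([490.2, 308.2], dtype=float32), np.float32(122.3), np.float32(32.2), np.float32(176.9), array([608., 175.]))
(array([482.3,   3.9], dtype=float32), np.float32(203.5), np.float32(69.1), np.float32(177.7), array([248., 177.]))
(array([484.7, 159.6], dtype=float32), np.float32(214.4), np.float32(135.7), np.float32(177.4), array([431., 182.]))
```

move_arm --moves '[[[0.63, 1, 0], [0, 0, 0.3], 0.65], [[0, 1, 0], [0, 0, 0], 0.65], [[0, 1, 0], [0, 0, 0], 0.65], [[0, 1, 0], [0, 0, 0], 0.65], [[0, 0.42, 0.5], [0, 0, 0], 0.65]]'

```text
clock: 40.65
position: [0.4737, 0.1776, 0.2577]
ee_rot: [0.032, 0.999, 0.0, 0.001]
ft_force: [1.1, 0.5, -2.1]
grip_width: 0.739
```

move_arm --moves '[[[0, 0, 1], [0, 0, 0], 0.65], [[0, 0, 1], [0, 0, 0], 0.65], [[0, 0, 1], [0, 0, 0], 0.65], [[0, 0, 0], [0, 0, 0], 0.65], [[0, 0, 0], [0, 0, 0], 0.65]]'

```text
clock: 41.28
position: [0.4737, 0.176, 0.1832]
ee_rot: [0.033, 0.999, 0.0, 0.0]
ft_force: [1.1, 1.3, -1.4]
grip_width: 0.741
```

```bash
python3 - <<'E'
from h import *
plan([.472,.1787,.1355],86.6)
o=get_obs();i=camera_info('wrist');w=camera('wrist')[:,:,::-1];cv2.imwrite('pics/w16.png',w)
hsv=cv2.cvtColor(w,cv2.COLOR_BGR2HSV);H,S,V=[hsv[...,k].astype(int) for k in range(3)]
p=np.array(o['position'][:2]);th=np.radians(86.6);yt=np.array([np.cos(th),np.sin(th)]);xt=np.array([-yt[1],yt[0]])
n=np.array([.4728,.1787]);zt=o['position'][2]+.026
for s in (-40,0,40): print('exp nest plate near corner', proj(i,[*(n+.094*xt+s*1.18/1000*yt),.129]),'exp carton edge',proj(i,[*(p+.079*xt+s*.8/1000*yt),zt]))
m=((H>5)&(H<25)&(S>40)&(V>70))
for v in (10,20,30,40,60,100,150,200):
    r=np.where(m[v])[0]; runs=np.split(r,np.where(np.diff(r)>2)[0]+1); print(v,[(int(x[0]),int(x[-1])) for x in runs if len(x)>3])
E
```

```text
t 41.27 pos [0.4737 0.176  0.1832] yaw 86.3 tilt 0.04 q7 1.101327767663384 g 0.7409134702624534
turn z -0.3 shift after turn [0.08 0.1  1.91] before [0.08 0.1  1.91]
exp nest plate near corner (np.float64(235.1690503544781), np.float64(49.66305718498646)) exp carton edge (np.float64(218.6252613998119), np.float64(64.73228249353014))
exp nest plate near corner (np.float64(324.8324003724196), np.float64(49.037992073268214)) exp carton edge (np.float64(320.42009719567886), np.float64(64.02883237244808))
exp nest plate near corner (np.float64(414.5611171301518), np.float64(48.41247127404222)) exp carton edge (np.float64(422.2991944604478), np.float64(63.32479996504435))
10 []
20 []
30 []
40 []
60 [(297, 334), (350, 359)]
100 [(220, 282), (351, 413)]
150 [(0, 13), (32, 42), (225, 284), (350, 410), (541, 549), (566, 639)]
200 [(28, 57), (229, 286), (350, 407), (530, 560)]
```

```bash
python3 - <<'E'
import cv2
w=cv2.imread('pics/w16.png');g=cv2.cvtColor(w,cv2.COLOR_BGR2GRAY)
print('row55 L',list(zip(range(222,300,3),g[55,222:300:3].tolist())));print('row55 R',list(zip(range(350,432,3),g[55,350:432:3].tolist())))
print('col316',list(zip(range(40,72,2),g[40:72:2,316].tolist())));print('col260',list(zip(range(40,72,2),g[40:72:2,260].tolist())))
E
```

```text
row55 L [(222, 130), (225, 126), (228, 128), (231, 130), (234, 125), (237, 124), (240, 123), (243, 62), (246, 53), (249, 54), (252, 53), (255, 55), (258, 54), (261, 55), (264, 56), (267, 54), (270, 58), (273, 59), (276, 60), (279, 60), (282, 62), (285, 63), (288, 62), (291, 62), (294, 61), (297, 130)]
row55 R [(350, 170), (353, 154), (356, 153), (359, 88), (362, 67), (365, 69), (368, 70), (371, 71), (374, 67), (377, 68), (380, 69), (383, 68), (386, 68), (389, 67), (392, 67), (395, 67), (398, 66), (401, 68), (404, 68), (407, 69), (410, 73), (413, 77), (416, 130), (419, 132), (422, 132), (425, 136), (428, 135), (431, 135)]
col316 [(40, 134), (42, 134), (44, 133), (46, 133), (48, 128), (50, 153), (52, 167), (54, 166), (56, 166), (58, 167), (60, 179), (62, 196), (64, 194), (66, 193), (68, 194), (70, 194)]
col260 [(40, 129), (42, 130), (44, 130), (46, 130), (48, 127), (50, 153), (52, 92), (54, 54), (56, 56), (58, 57), (60, 53), (62, 50), (64, 96), (66, 123), (68, 126), (70, 130)]
```

The lips put the nest centre about 2 mm further +y than assumed. I'll correct, lower and release.

move_arm --moves '[[[0.07, 0.17, 0.5], [0, 0, -0.3], 0.65], [[0, 0, 0.7], [0, 0, 0], 0.65], [[0, 0, 0.4], [0, 0, 0], 0.65], [[0, 0, 0.25], [0, 0, 0], 0.65], [[0, 0, 0.06], [0, 0, 0], 0.65]]'

```text
clock: 41.95
position: [0.4717, 0.1804, 0.1349]
ee_rot: [0.03, 1.0, -0.0, -0.0]
ft_force: [-7.9, -3.3, 13.8]
grip_width: 0.737
```

move_arm --moves '[[[0, 0, 0], [0, 0, 0], 0.65]]'

```text
clock: 42.08
position: [0.472, 0.1806, 0.135]
ee_rot: [0.03, 1.0, 0.0, 0.0]
ft_force: [-1.1, -1.3, 1.1]
grip_width: 0.741
```

```bash
python3 -c "
from h import *
plan([.472,.1803,.135],86.6);print(get_obs()['ft_force'])"
```

```text
t 42.08 pos [0.472  0.1806 0.135 ] yaw 86.6 tilt 0.02 q7 1.1192964321506622 g 0.7405378551217544
turn z -0.0 shift after turn [-0.   -0.01 -0.  ] before [-0.   -0.01 -0.  ]
[-1.08817289 -1.34437291  1.14987443]
```

move_arm --moves '[[[0, 0, 0], [0, 0, 0], 0.85], [[0, 0, 0], [0, 0, 0], 0.95], [[0, 0, 0], [0, 0, 0], 0.95], [[0, 0, -0.5], [0, 0, 0], 0.95], [[0, 0, -1], [0, 0, 0], 0.95]]'

```text
clock: 42.7
position: [0.4715, 0.1804, 0.1728]
ee_rot: [0.03, 1.0, -0.0, -0.0]
ft_force: [0.2, -0.4, -0.1]
grip_width: 0.949
```

move_arm --moves '[[[0, 0, -1], [0, 0, 0], 0.95], [[0, 0, -1], [0, 0, 0], 0.95], [[0, 0, -1], [0, 0, 0], 0.95], [[0, 0, -1], [0, 0, 0], 0.95], [[0, 0, -1], [0, 0, 0], 0.95]]'

```text
clock: 43.32
position: [0.4718, 0.1805, 0.2991]
ee_rot: [0.03, 1.0, 0.0, 0.0]
ft_force: [-0.3, 1.3, -1.5]
grip_width: 0.952
```

move_arm --moves '[[[0.5, 0, -1], [0, 0, 0], 0.95], [[0, 0, -0.5], [0, 0, 0], 0.95], [[0, 0, 0], [0, 0, 0], 0.95]]'

```text
clock: 43.7
position: [0.4599, 0.1814, 0.3356]
ee_rot: [0.03, 1.0, 0.001, 0.001]
ft_force: [-0.1, -0.1, -0.3]
grip_width: 0.952
```

```bash
python3 - <<'E'
from h import *
o=get_obs();print(o['clock'],o['position'],o['ft_force'])
i=camera_info('wrist');np.save('w17.npy',[i],allow_pickle=True);w=camera('wrist')[:,:,::-1];cv2.imwrite('pics/w17.png',w)
g=cv2.cvtColor(w,cv2.COLOR_BGR2GRAY)
n=np.array([.4728,.1795])
for nm,h,z,c in (('nest plate',(.094,.046),.129,n),('carton top',(.08,.032),.161,n)):
    th=np.radians(86.6);yt=np.array([np.cos(th),np.sin(th)]);xt=np.array([-yt[1],yt[0]])
    print(nm,[tuple(np.round(proj(i,[*(c+a*h[0]*xt+b*h[1]*yt),z]),1)) for a,b in((1,-1),(1,1),(-1,1),(-1,-1))])
u0=int(proj(i,[*n,.161])[0])
for v in range(60,300,30): print(v,'bgr', [tuple(int(k) for k in w[v,u]) for u in range(u0-90,u0+91,12)])
E
```

```text
43.7 [0.45988208 0.1813558  0.3355556 ] [-0.050795   -0.08641179 -0.29292317]
nest plate [(np.float64(271.1), np.float64(89.7)), (np.float64(366.7), np.float64(89.6)), (np.float64(360.7), np.float64(267.7)), (np.float64(277.6), np.float64(267.9))]
carton top [(np.float64(282.7), np.float64(104.7)), (np.float64(355.1), np.float64(104.6)), (np.float64(350.9), np.float64(269.5)), (np.float64(287.3), np.float64(269.6))]
60 bgr [(111, 111, 110), (109, 110, 109), (110, 111, 111), (111, 112, 111), (113, 114, 113), (109, 110, 111), (114, 115, 116), (112, 112, 113), (109, 110, 110), (111, 111, 112), (111, 112, 113), (118, 120, 120), (111, 113, 113), (112, 112, 112), (114, 115, 115), (116, 118, 117)]
90 bgr [(139, 142, 141), (140, 142, 141), (141, 144, 142), (138, 141, 141), (120, 149, 168), (127, 160, 181), (130, 162, 184), (129, 164, 186), (132, 163, 182), (135, 169, 190), (137, 169, 190), (134, 165, 185), (141, 145, 144), (144, 146, 146), (145, 149, 148), (143, 146, 145)]
120 bgr [(140, 144, 142), (141, 145, 142), (142, 146, 145), (135, 139, 139), (70, 76, 80), (106, 145, 171), (104, 139, 1
[... 853 characters left out ...]
255), (250, 255, 255), (147, 192, 221), (148, 196, 227), (181, 227, 250), (190, 194, 196), (191, 195, 195), (191, 195, 195), (189, 193, 193)]
240 bgr [(137, 141, 141), (145, 148, 149), (144, 148, 147), (146, 150, 151), (122, 144, 159), (132, 175, 203), (145, 192, 221), (250, 255, 255), (247, 255, 255), (143, 189, 219), (147, 195, 226), (143, 174, 195), (149, 154, 156), (147, 152, 153), (141, 144, 146), (138, 141, 141)]
270 bgr [(137, 141, 140), (63, 67, 69), (144, 147, 146), (141, 146, 145), (144, 148, 148), (145, 149, 150), (151, 155, 156), (162, 170, 172), (155, 161, 163), (146, 152, 153), (148, 153, 154), (145, 149, 150), (138, 143, 144), (137, 142, 142), (140, 145, 144), (137, 140, 140)]
```

```bash
python3 - <<'E'
from h import *
i=np.load('w17.npy',allow_pickle=True)[0];w=cv2.imread('pics/w17.png')
for v in (185,215): print(v,[(u,int(w[v,u,1])) for u in list(range(270,296,1))],'|',[(u,int(w[v,u,1])) for u in range(342,372,1)])
for u in (300,320,338): print(u,'near',[(v,w[v,u].tolist()) for v in range(84,112,2)],'far',[(v,w[v,u].tolist()) for v in range(256,282,2)])
E
```

```text
185 [(270, 177), (271, 174), (272, 174), (273, 175), (274, 173), (275, 177), (276, 203), (277, 207), (278, 206), (279, 204), (280, 207), (281, 200), (282, 174), (283, 158), (284, 154), (285, 151), (286, 164), (287, 178), (288, 182), (289, 184), (290, 188), (291, 188), (292, 188), (293, 187), (294, 190), (295, 192)] | [(342, 195), (343, 196), (344, 196), (345, 195), (346, 192), (347, 190), (348, 191), (349, 192), (350, 190), (351, 191), (352, 192), (353, 207), (354, 226), (355, 231), (356, 232), (357, 231), (358, 231), (359, 231), (360, 231), (361, 232), (362, 232), (363, 228), (364, 208), (365, 197), (366, 194), (367, 196), (368, 196), (369, 197), (370, 199), (371, 198)]
215 [(270, 195), (271, 186), (272, 182), (273, 178), (274, 178), (275, 176), (276, 181), (277, 204), (278, 209), (279, 206), (280, 206), (281, 206), (282, 208), (283, 203), (284, 178), (285, 159), (286, 156), (287, 160), (288, 176), (289, 185), (290, 186), (291, 188), (292, 188), (293, 187), (294, 187), (295, 190)] | [(342, 191), (343, 193), (344, 195), (345, 198), (346, 195), (347, 193), (348, 196), (349, 197), (350
[... 1509 characters left out ...]
3]), (278, [148, 153, 153]), (280, [146, 152, 153])]
338 near [(84, [142, 145, 145]), (86, [140, 144, 144]), (88, [138, 142, 142]), (90, [134, 166, 187]), (92, [93, 116, 133]), (94, [77, 81, 86]), (96, [77, 82, 86]), (98, [103, 132, 150]), (100, [137, 178, 201]), (102, [134, 173, 195]), (104, [104, 140, 165]), (106, [130, 179, 210]), (108, [133, 184, 214]), (110, [123, 168, 197])] far [(256, [146, 192, 223]), (258, [142, 190, 220]), (260, [143, 189, 220]), (262, [143, 190, 220]), (264, [141, 189, 219]), (266, [141, 189, 219]), (268, [120, 140, 158]), (270, [148, 153, 153]), (272, [145, 151, 153]), (274, [147, 152, 154]), (276, [146, 153, 153]), (278, [146, 152, 153]), (280, [144, 149, 150])]
```

The carton sits within about 1 mm of the nest centre, and its length and edges match its resting height. Last, a numeric check of the adapter, cutter, box and bystanders.

```bash
python3 - <<'E'
from h import *
i=np.load('w17.npy',allow_pickle=True)[0];w=cv2.imread('pics/w17.png')
def q(nm,w,i,z,c,thr,r=70):
    u,v=map(int,proj(i,[*c,z])); x0,y0=max(u-r,0),max(v-r,0)
    m=np.zeros(w.shape[:2],np.uint8); m[y0:v+r,x0:u+r]=thr(w[y0:v+r,x0:u+r].astype(int))
    m=cv2.morphologyEx(m,cv2.MORPH_OPEN,np.ones((5,5)));m=cv2.morphologyEx(m,cv2.MORPH_CLOSE,np.ones((9,9)))
    print(nm,(u,v),[k for k in rects(w,i,m,z,150)])
q('adapter wrist',w,i,.159,(.494,.339),lambda a:a.max(2)<100)
I=camera_info('top');t=camera('top')[:,:,::-1].copy();cv2.imwrite('pics/top2.png',t);t0=cv2.imread('pics/top0.png')
q('adapter top',t,I,.159,(.494,.339),lambda a:a.max(2)<80,30)
q('cutter top',t,I,.141,(.51,-.003),lambda a:(a[...,2]-a[...,0]>85)&(a[...,2]>100),40)
for n,c in (('tape',(460,167,28)),('pen',(294,220,30))):
    x,y,r=c; d=cv2.absdiff(t[y-r:y+r,x-r:x+r],t0[y-r:y+r,x-r:x+r]).max(2); print(n,'changed px',int((d>40).sum()))
w14=cv2.imread('pics/w14.png');j=np.load('w14.npy',allow_pickle=True)[0]
q('slim w14',w14,j,.179,(.505,-.1645),lambda a:(a[...,0]>150)&(a[...,0]>=a[...,2]-5)&(a[...,1]>170),60)
E
```

```text
adapter wrist (486, 203) [(array([499.5, 321.8], dtype=float32), np.float32(136.4), np.float32(82.1), np.float32(173.1), array([468., 200.]))]
adapter top (198, 223) []
cutter top (324, 221) []
tape changed px 49
pen changed px 394
slim w14 (456, 167) [(array([ 505.6, -149.5], dtype=float32), np.float32(88.1), np.float32(58.6), np.float32(179.1), array([471., 159.]))]
```

```bash
python3 - <<'E'
from h import *
i=np.load('w17.npy',allow_pickle=True)[0];w=cv2.imread('pics/w17.png');g=w.max(2)
th=np.radians(83.5);yt=np.array([np.cos(th),np.sin(th)]);xt=np.array([-yt[1],yt[0]]);n=np.array([.494,.339])
def line(nm,d,z,off=np.zeros(2)): 
    print(nm,[(s,int(g[tuple(np.round(proj(i,[*(n+off+s/1000*d),z])).astype(int)[::-1])])) for s in range(-68,70,3)])
line('adapter across y',yt,.159);line('adapter along x',xt,.159);line('along, off 18',xt,.159,.018*yt)
m=(g<75).astype(np.uint8);m[300:]=0;m=cv2.morphologyEx(m,cv2.MORPH_CLOSE,np.ones((3,3)))
for r in rects(w,i,m,.132,100): print('dark',r) if r[1]>100 and r[2]<25 else 0
j=np.load('w4.npy',allow_pickle=True)[0];a=cv2.imread('pics/w4.png');m=(a.max(2)<75).astype(np.uint8);m[290:]=0;m[:,:450]=0
for r in rects(a,j,m,.132,100): print('pen before',r)
E
```

```text
adapter across y [(-68, 191), (-65, 193), (-62, 191), (-59, 189), (-56, 192), (-53, 143), (-50, 209), (-47, 217), (-44, 160), (-41, 162), (-38, 156), (-35, 65), (-32, 66), (-29, 67), (-26, 67), (-23, 84), (-20, 99), (-17, 79), (-14, 79), (-11, 79), (-8, 77), (-5, 78), (-2, 77), (1, 80), (4, 78), (7, 77), (10, 83), (13, 87), (16, 80), (19, 92), (22, 139), (25, 187), (28, 185), (31, 187), (34, 190), (37, 190), (40, 190), (43, 190), (46, 186), (49, 189), (52, 191), (55, 189), (58, 192), (61, 191), (64, 185), (67, 188)]
adapter along x [(-68, 137), (-65, 138), (-62, 135), (-59, 137), (-56, 134), (-53, 135), (-50, 117), (-47, 61), (-44, 105), (-41, 93), (-38, 92), (-35, 92), (-32, 92), (-29, 94), (-26, 80), (-23, 77), (-20, 77), (-17, 76), (-14, 78), (-11, 78), (-8, 76), (-5, 83), (-2, 102), (1, 79), (4, 78), (7, 81), (10, 82), (13, 81), (16, 82), (19, 120), (22, 84), (25, 95), (28, 95), (31, 95), (34, 92), (37, 95), (40, 93), (43, 84), (46, 72), (49, 141), (52, 190), (55, 182), (58, 76), (61, 135), (64, 149), (67, 142)]
along, off 18 [(-68, 137), (-65, 134), (-62, 139), (-59, 138), (-56,
[... 230 characters left out ...]
 (10, 95), (13, 87), (16, 94), (19, 93), (22, 90), (25, 95), (28, 97), (31, 94), (34, 95), (37, 94), (40, 93), (43, 78), (46, 73), (49, 72), (52, 72), (55, 77), (58, 88), (61, 95), (64, 157), (67, 195)]
pen before (array([553.8, 205.1], dtype=float32), np.float32(32.1), np.float32(26.5), np.float32(88.8), array([612., 240.]))
pen before (array([557.1, 140.4], dtype=float32), np.float32(34.7), np.float32(16.6), np.float32(51.5), array([545., 236.]))
pen before (array([543.5,  82.8], dtype=float32), np.float32(74.3), np.float32(8.8), np.float32(1.5), array([490., 223.]))
pen before (array([356. ,  38.3], dtype=float32), np.float32(44.7), np.float32(11.7), np.float32(92.0), array([473.,  15.]))
```

```bash
python3 - <<'E'
from h import *
def pen(f,n):
    i=np.load(n+'.npy',allow_pickle=True)[0];g=cv2.imread(f).max(2)
    for x in (.46,.50,.54):
        s=[(y,int(g[tuple(np.round(proj(i,[x,y/1000,.132])).astype(int)[::-1])])) for y in range(62,105)]
        print(f,x,'dark y mm',[y for y,v in s if v<90])
pen('pics/w4.png','w4');pen('pics/w17.png','w17')
i=np.load('w17.npy',allow_pickle=True)[0];w=cv2.imread('pics/w17.png').astype(int)
for x in (.44,.47,.50,.53): 
    r=[]
    for y in range(-40,40,1):
        u,v=np.round(proj(i,[x,y/1000,.141])).astype(int)
        if 0<=u<640 and 0<=v<400 and w[v,u,2]-w[v,u,0]>110: r.append(y)
    print('cutter yellow at',x,r[:1],r[-1:])
print(get_obs()['ft_force'],get_obs()['clock'])
E
```

```text
pics/w4.png 0.46 dark y mm [78, 79, 80, 81, 82, 83, 84]
pics/w4.png 0.5 dark y mm [78, 79, 80, 81, 82, 83, 84, 85, 86]
pics/w4.png 0.54 dark y mm [78, 79, 80, 81, 82, 83, 84, 85, 86, 87, 88]
pics/w17.png 0.46 dark y mm [82, 83, 84, 85, 86, 87]
pics/w17.png 0.5 dark y mm [83, 84, 85, 86, 87, 88]
pics/w17.png 0.54 dark y mm [62, 63, 64, 65, 66, 67, 82, 83, 84, 85, 86, 87, 88, 89]
cutter yellow at 0.44 [-10] [5]
cutter yellow at 0.47 [-10] [7]
cutter yellow at 0.5 [-9] [10]
cutter yellow at 0.53 [3] [10]
[ 0.23136242  0.19075368 -0.04490427] 43.8
```

The pen is unmoved to within a few millimetres, and the cutter still lies on its nest axis. Handing in.

```bash
python3 -c "
from workcell import *
print(hand_in())"
```

```text
the job is handed in; nothing more can be done
None
```

I cleared the pile from the top down and set the box cutter, slim box, power adapter and long carton each in its own nest. I handed in at about 44 s, with the gripper open and raised clear; no verdict came back.

**Last checks on each item:**
- **Carton and adapter:** after release, each was within about 1–2 mm of its nest's centre in the wrist image. The image lengths matched an item lying flat.
- **Cutter:** still on its nest axis in the final wrist image.
- **Slim box:** upright between its lips when last seen, just before I picked up the carton. I did not measure it again after that. My colour-mask reading of its centre was about 15 mm off sideways, because the mask took in the box's side face, so I relied on the picture instead.
- **Pen:** the same place to within about 4 mm, which is roughly my measuring error.
- **Tape roll:** almost no change in the top view, and the arm never touched it.

**Checks that failed or disagreed:**
- The final top-camera check of the adapter and cutter found nothing, and the pen area showed changed pixels. The arm was probably blocking that view.
- I reached the limit of 16 viewed pictures, so I checked the carton placing only by pixel measurements.
- There was a brief 14 N upward push as the carton touched down. It settled to about 1 N before release.

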